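Put the dispensing canisters back in their rack in order of height

TASK

Put the four flat-backed canisters back in the wooden rack, one to a bay, in order of height with the tallest at the end nearest the scale, each standing upright with its flat back squarely to the rack's back board and close to it. Set them down rather than drop them, knock none over, and leave the glass jar, the scale and the mortar where they are.

Things in the scene. Friction and masses are not known exactly. Their poses are not given: they have to be found in the camera images.
- canister_70: White plastic canister 70 mm tall, green screw cap. Body 42 mm tall, D-shaped from above: round front (radius 29 mm, blank label) to its -x, sides 58 mm apart, flat back 26 mm from the origin to its +x. Cap on top: round, 40 mm across, 28 mm tall, centred on the origin. Loose, upright, 0.07 to 0.31 kg. Origin: centre of the round part at the underside; z up. The four differ in height only.
- canister_90: White plastic canister 90 mm tall, green screw cap. Body 62 mm tall, D-shaped from above: round front (radius 29 mm, blank label) to its -x, sides 58 mm apart, flat back 26 mm from the origin to its +x. Cap on top: round, 40 mm across, 28 mm tall, centred on the origin. Loose, upright, 0.07 to 0.31 kg. Origin: centre of the round part at the underside; z up. The four differ in height only.
- canister_110: White plastic canister 110 mm tall, green screw cap. Body 82 mm tall, D-shaped from above: round front (radius 29 mm, blank label) to its -x, sides 58 mm apart, flat back 26 mm from the origin to its +x. Cap on top: round, 40 mm across, 28 mm tall, centred on the origin. Loose, upright, 0.07 to 0.31 kg. Origin: centre of the round part at the underside; z up. The four differ in height only.
- canister_130: White plastic canister 130 mm tall, green screw cap. Body 102 mm tall, D-shaped from above: round front (radius 29 mm, blank label) to its -x, sides 58 mm apart, flat back 26 mm from the origin to its +x. Cap on top: round, 40 mm across, 28 mm tall, centred on the origin. Loose, upright, 0.07 to 0.31 kg. Origin: centre of the round part at the underside; z up. The four differ in height only.
- rack: Low wooden rack, fixed, 362 mm long, facing the robot within 0.15 rad. Origin: centre of its underside, on the counter; x points to the back board. Four bays centred at x = 0, y = -126, -42, 42, 126 mm, each 78 mm wide (y), 76 mm deep (x), floor at z = 12 mm. Back board: face at x = 38 mm, top at z = 45 mm. Front lip to z = 20, 6 mm thick dividers to 22, end cheeks to 30 mm.
- scale: Counter scale: round steel base with a steel bowl on top, 172 mm across, 106 mm tall. It stands beyond one end of the rack, to the left or the right, about 350 mm from its middle. Origin: centre of the underside. Leave it alone.
- mortar: White stoneware mortar, 120 mm across and 82 mm tall, with a dark wooden pestle leaning in it (top about 130 mm up). It stands beyond the rack's other end. Origin: centre of the underside. Leave it alone.
- jar: Round glass jar of dried dates with a metal lid, 64 mm across, 110 mm tall, standing in the same row as the canisters. It does not belong in the rack. Origin: centre of the underside. Leave it alone.
There are look-alikes about, which are no part of the job. What is shaped like the canister_70 but purple is not meant.

How it is judged:
By the outcome, as a careful person would: the job done as asked, in the order asked, and still so for the second after the job is handed in, with the robot touching nothing.
It also fails if it takes over 112 s, if anything falls off the work surface, if the arm or the gripper's body presses on something with over 40 N, if the wrist force passes 120 N, or if a joint passes its speed limit or range.

ROBOT

A 7-joint arm with a two-finger parallel gripper is mounted at the origin on the work surface. World frame = base frame: x ahead of the robot, y to its left, z up, the work surface at z = 0. Lengths are in m, angles in rad, forces in N, time in s.
With the tool pointing down it reaches from about 0.4 to 0.85 m from the base axis. Payload 6.9 kg.
Tool frame: the origin (TCP) lies at the very end of the fingers, on their centre line; the grasp point (between the pads) lies 19 mm behind it (arm.grip_depth is the distance from the TCP to the grasp point, in m); x points along the fingers, y is the direction in which the jaws open and shut, and the axes are right-handed (so a half turn about x gives the same grasp; the last joint's range is limited). The gripper opens to 85 mm and grips with 20 to 120 N. Pads are 22 mm wide; open, the fingers measure 114 mm over their backs; the gripper's body (76 mm by 85 mm) begins 54 mm behind the grasp point. The pads swing forward as they close: fully open they stand 13 mm farther back than shut.
Start: joints at [-1.22, 0.507, -0.238, 1.5, 0.126, 1.149, -0.155], TCP at [0.152, 0.606, 0.205] pointing down, gripper open.
Joint ranges: [-3.08, 3.08], [-0.24, 2.05], [-1.43, 1.35], [0, 2.5], [-1.52, 4.66], [0.17, 1.96], [-2.89, 2.89]. Speed limits (rad/s): [2.39, 2.39, 3.14, 3.14, 3.14, 3.14, 3.14].

INTERFACE

Orientations are given as a unit quaternion [x, y, z, w].
In Python, from cell import arm, viewer, job gives the robot as it stands. The module is installed in compiled form; this text tells all that it offers.
- The arm moves only by the tool servo_tool, never from a script. Its argument "commands" is a list of rows, each an object of numbers: "wx", "wy", "wz": the turn, a rotation vector about the world's x, y, z in rad; "x", "y", "z": the shift along the world's x, y, z in cm; "fingers": the gripper's target within -1 to 1 (fully open at 1, half-way at 0, shut at -1). A call has 1 to 10 rows; each row is the pose to reach, as a shift and turn from the pose commanded when the call began; what a row does not reach only later rows make up. A row lasts 1/12 s, in which the tool goes at most 41.7 mm and 7.16 degrees, less where a joint would pass 70% of its speed; a pose out of reach is approached as far as the arm can. A call with a gripper value outside its range is refused whole. The fingers move at their own pace and stop on an object; "squeeze" is the grip in N (left out, the last holds). Time passes only in rows, so rows that repeat a pose let the fingers close. It gives the time, the measured TCP pose, the force and the opening at its end, in the units of the state.
- arm.read_state(): the state, without advancing time (a new reading comes with each control period).
- viewer.snapshot(name): name is "scene" or "top" or "wrist"; returns a dict with "frame" (400x640x3 uint8, red, green, blue), "depth" (400x640 float32, m along the optical axis (not along the pixel's ray), 0 where there is no reading), "K" (3x3 intrinsics, pixels), "origin" and "rotation" of the camera in the world; the wrist camera has in their place "mount" (4x4, takes a point from camera to tool coordinates, whose origin is the TCP and whose axes are the tool frame's). Camera axes: x right, y down, z forward; pixel columns grow to the right and rows downward; lengths in m; the calibration is good to about 2 mm. A picture is of the moment at which its call begins: read the wrist's pose just before it.
- job.finish_job(): hands the job in, once; it reports no verdict.
The state is a dict: "clock": time; "joints": joint angles; "joint_velocities": joint speeds; "effort": joint torques, N m; "eef_pos": TCP position; "tcp_rot": TCP orientation; "contact_force": force on the tool from outside, world axes, zero at the start; "torque": the same for the moment, N m; "width": finger opening in m.
Only numpy, scipy, OpenCV 4.12 (cv2) and the standard library are available. Lean on these libraries where they do the work, as an engineer would, in place of code of your own. Each camera call takes 0.05 s, during which the arm holds its last target. There are 200 camera calls.

## Working session

There is one attempt and no reset: what is moved stays moved. The work goes in short steps, Python scripts to look and compute and a tool call to move; the robot and the scene stay as the last step left them, time stands still between calls to the robot, and variables do not carry over. Pictures are saved under pics/ and viewed, about 12 in all and at most 16, crops included, and the job is handed in when it is done.

Besides the shell and the picture viewer there is one more tool, called as a command line: name --argument value ..., lists and objects as JSON in quotes. servo_tool: Moves the arm, as the interface text tells. Its arguments: {"type":"object","properties":{"commands":{"type":"array","items":{"type":"object","properties":{"wx":{"type":"number"},"wy":{"type":"number"},"wz":{"type":"number"},"x":{"type":"number"},"y":{"type":"number"},"z":{"type":"number"},"fingers":{"type":"number"}}}},"squeeze":{"type":"number"}},"required":["commands"]}

```bash
mkdir -p pics
python3 - <<'E'
from cell import arm,viewer
import cv2,numpy as np
s=arm.read_state(); print({k:np.round(v,3) for k,v in s.items()})
for n in("scene","top"):
    d=viewer.snapshot(n); cv2.imwrite(f"pics/{n}0.png",d["frame"][:,:,::-1]); np.savez(f"{n}0.npz",**d)
    print(n,d["K"],d["origin"],d["rotation"])
E
```

```text
{'clock': np.float64(0.0), 'joints': array([-1.22 ,  0.508, -0.237,  1.501,  0.126,  1.149, -0.155]), 'joint_velocities': array([ 0.   ,  0.   , -0.   , -0.   , -0.   , -0.001, -0.   ]), 'effort': array([ 1.0000e-03, -6.2059e+01, -2.1870e+00, -2.4966e+01,  1.3000e-02,
        1.2000e-02,  0.0000e+00]), 'eef_pos': array([0.152, 0.606, 0.204]), 'tcp_rot': array([ 0.086,  0.702, -0.087,  0.702]), 'contact_force': array([ 0.539, -1.056, -0.288]), 'torque': array([-0.051,  0.004,  0.007]), 'width': np.float64(0.085)}
scene [[389.69224038   0.         321.75098324]
 [  0.         389.69224038 195.54474303]
 [  0.           0.           1.        ]] [1.02251648 0.52050305 0.63759896] [ 0.322054    0.84104724 -0.40539764 -0.15675943]
top [[460.73842468   0.         316.14255167]
 [  0.         460.73842468 203.07384218]
 [  0.           0.           1.        ]] [ 0.33681691 -0.0444922   1.26821596] [-0.70343036  0.70641311 -0.04678491  0.06306683]
```

View pics/scene0.png

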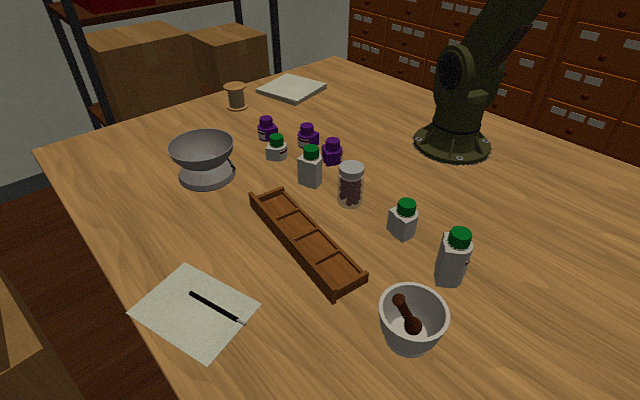

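View pics/top0.png

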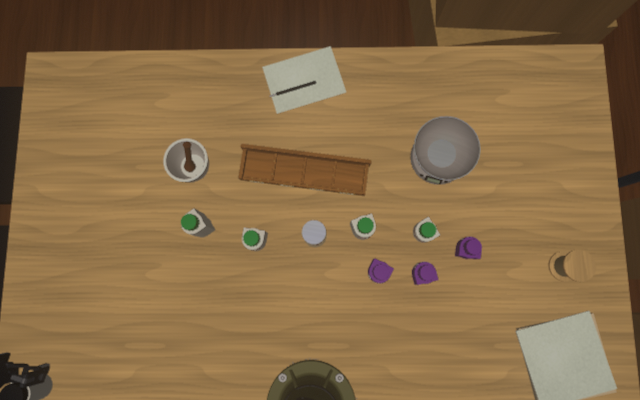

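```bash
cat > h.py <<'E'
import numpy as np,cv2
from scipy.spatial.transform import Rotation as R
def cloud(d,T=None):
    v,u=np.mgrid[:400,:640]; K=d["K"]; z=d["depth"]
    p=np.stack([(u-K[0,2])/K[0,0]*z,(v-K[1,2])/K[1,1]*z,z],-1)
    if T is not None: P=p@T[:3,:3].T+T[:3,3]
    else: P=p@R.from_quat(d["rotation"]).as_matrix().T+d["origin"]
    P[z<=0]=np.nan
    return P
def green(f):
    f=f.astype(int); return (f[...,1]>f[...,0]+25)&(f[...,1]>f[...,2]+25)
E
python3 - <<'E'
from h import *
D={n:np.load(n+"0.npz") for n in("top","scene")}
P={n:cloud(D[n]) for n in D}
f=D["top"]["frame"]; g=green(f).astype(np.uint8)
n,l,st,c=cv2.connectedComponentsWithStats(g)
C=[]
for i in range(1,n):
    if st[i,4]<60: continue
    p=P["top"][l==i]; zt=np.nanpercentile(p[:,2],90)
    q=p[p[:,2]>zt-.008]; (cc,r)=cv2.minEnclosingCircle(q[:,:2].astype(np.float32))
    w=np.concatenate([P[k].reshape(-1,3) for k in P]); col=np.concatenate([D[k]["frame"].reshape(-1,3) for k in D]).astype(int)
    sat=col.max(1)-col.min(1)
    h=min((.07,.09,.11,.13),key=lambda a:abs(a-zt))
    d=w[:,:2]-cc; rr=np.hypot(*d.T)
    m=(rr<.05)&(w[:,2]>h-.028-.008)&(w[:,2]<h-.028+.006)&(sat<45)
    o=m&(rr>.032); a=np.arctan2(d[o,1],d[o,0])
    print("cap",c[i].round(),"z",zt.round(4),"mean",np.mean(q[:,:2],0).round(4),"circ",np.round(cc,4),round(r,4),"n",m.sum(),"corner ang",np.sort(np.degrees(a)).round(),"rect",cv2.minAreaRect(w[m][:,:2].astype(np.float32)*1000))
p=P["top"]
def reg(name,u0,u1,v0,v1,zl,zh):
    q=p[v0:v1,u0:u1].reshape(-1,3); q=q[(q[:,2]>zl)&(q[:,2]<zh)]
    print(name,len(q),"rect",cv2.minAreaRect(q[:,:2].astype(np.float32)*1000),"z",np.percentile(q[:,2],[5,50,95]).round(3),"box",q.min(0).round(3),q.max(0).round(3))
reg("rack",225,385,135,205,.007,.06)
reg("board",225,385,135,205,.038,.06)
reg("jar",295,335,215,250,.095,.13)
reg("scale",405,490,110,190,.09,.14)
reg("mortar",155,215,130,190,.06,.16)
for nm,u0,v0 in(("jar",0,0),):
    im=np.hstack([cv2.resize(f[y-25:y+25,x-25:x+25],(200,200),interpolation=cv2.INTER_CUBIC) for x,y in((192,222),(253,238),(364,226),(427,230))])
    im2=cv2.resize(f[140:200,230:380],(800,320),interpolation=cv2.INTER_CUBIC)
    cv2.imwrite("pics/crop.png",np.vstack([im,im2])[:,:,::-1])
E
```

```text
cap [188. 221.] z 0.1329 mean [0.4705 0.3014] circ [0.4707 0.3007] 0.0201 n 550 corner ang [-113. -111. -109. -109. -108. -105. -104. -104. -103. -102. -101. -100.
  -99.  -98.  -96.  -96.  -95.  -18.  -15.  -14.  -11.   -9.   -9.   -8.
   -7.   -7.   -6.   -6.   -6.   -5.   -5.   -4.   -4.   -3.   -3.   -2.
   -2.   -2.   -1.   -1.   -1.   -0.   -0.    1.    1.    2.    2.    2.
    3.    4.    5.    5.    5.    6.    7.    8.    9.   10.   11.   11.
   13.   15.   17.   18.   19.   22.] rect ((472.5598449707031, 301.6037902832031), (61.044227600097656, 57.05955505371094), 33.52656936645508)
cap [365. 225.] z 0.1133 mean [ 0.4617 -0.1411] circ [ 0.4618 -0.1412] 0.0193 n 369 corner ang [-38. -36. -35. -34. -32. -31. -30. -30. -30. -28. -28. -27. -26. -25.
 -23. -22. -22. -19. -18. -17.  -9.  -7.  52.  52.  56.  56.  56.  60.
  60.  60.  61.  62.  63.  64.  64.  66.  68.  68.  69.  70.  71.  75.] rect ((463.3231201171875, -141.61318969726562), (60.82364273071289, 57.568580627441406), 19.480581283569336)
cap [428. 229.] z 0.0727 mean [ 0.4534 -0.3073] circ [ 0.4536 -0.3068] 0.02 n 315 
[... 1032 characters left out ...]
.509521484375), (83.14867401123047, 360.4620666503906), 4.172274112701416) z [0.04  0.045 0.049] box [ 0.612 -0.167  0.038] [0.695 0.192 0.051]
jar 467 rect ((444.999755859375, -11.017438888549805), (58.176490783691406, 61.26597213745117), 89.68347930908203) z [0.106 0.11  0.114] box [ 0.414 -0.04   0.1  ] [0.476 0.018 0.117]
scale 627 rect ((661.53369140625, -356.05487060546875), (169.7228546142578, 170.54226684570312), 72.21379852294922) z [0.091 0.102 0.109] box [ 0.576 -0.442  0.09 ] [ 0.749 -0.271  0.112]
mortar 739 rect ((641.8579711914062, 330.3980407714844), (118.10646057128906, 115.79838562011719), 7.0361785888671875) z [0.063 0.081 0.122] box [0.583 0.272 0.06 ] [0.7   0.389 0.13 ]
```

View pics/crop.png

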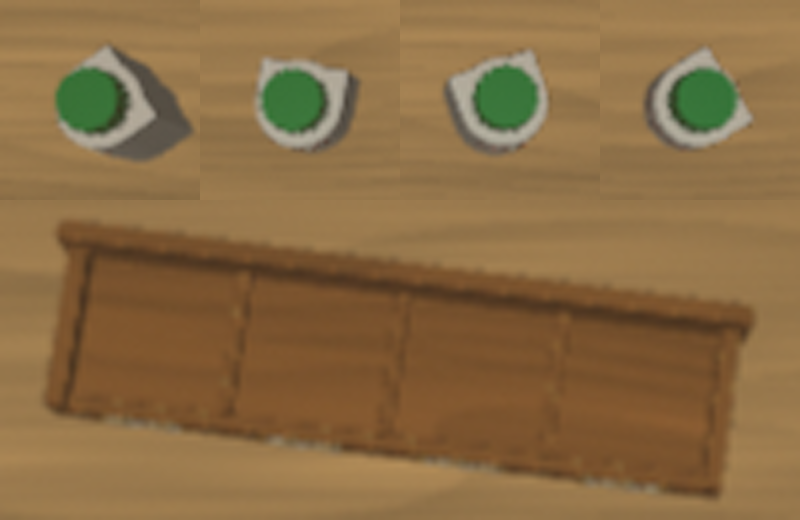

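Run:
```python
from h import *
d=np.load("top0.npz"); p=cloud(d); s=np.load("scene0.npz"); ps=cloud(s)
q=p.reshape(-1,3)
m=(q[:,2]>.040)&(q[:,2]<.055)&(q[:,0]>.58)&(q[:,0]<.71)&(abs(q[:,1]-.01)<.2)
b=q[m]; 
for _ in range(5):
    k=np.polyfit(b[:,1],b[:,0],1); r=b[:,0]-np.polyval(k,b[:,1]); b=b[abs(r)<max(.006,1.5*r.std())]
th=-np.arctan(k[0]); print("yaw deg",np.degrees(th),len(b),"resid",r.std())
c,si=np.cos(th),np.sin(th)
def rot(q): return np.c_[q[:,0]*c+q[:,1]*si,-q[:,0]*si+q[:,1]*c,q[:,2]]
w=rot(q); bb=rot(b)
print("board top x'",np.percentile(bb[:,0],[2,50,98]).round(4),"y'",np.percentile(bb[:,1],[0,1,99,100]).round(4))
x0=np.median(bb[:,0]); yc=(np.percentile(bb[:,1],.5)+np.percentile(bb[:,1],99.5))/2
for nm,ww in(("top",w),("scene",rot(ps.reshape(-1,3)))):
  print(nm)
  for a in np.arange(-.115,.02,.004):
    z=ww[(abs(ww[:,0]-x0-a)<.002)&(abs(abs(ww[:,1]-yc)-.084)<.06)][:,2]
    print(round(x0+a,4),np.percentile(z,[10,50,90]).round(4) if len(z) else 0,end="; ")
# y profile on front half of bays: cheek tops z=30
print()
for a in list(np.arange(-.195,-.155,.003))+list(np.arange(.155,.196,.003)):
    z=w[(abs(w[:,1]-yc-a)<.0015)&(abs(w[:,0]-x0+.045)<.025)][:,2]
    print(round(yc+a,4),np.percentile(z,[50]).round(4) if len(z) else 0,end="; ")
```

```text
yaw deg -7.776559151545394 515 resid 0.0031734963624838533
board top x' [0.6531 0.6578 0.6635] y' [-0.0782 -0.0742  0.2794  0.282 ]
top
0.5428 [-0.0025  0.0004  0.0034]; 0.5468 [-0.0034  0.0001  0.0041]; 0.5508 [-0.0032 -0.      0.0039]; 0.5548 [-0.0034 -0.0001  0.0035]; 0.5588 [-0.003   0.0007  0.0038]; 0.5628 [-0.0026  0.0003  0.0027]; 0.5668 [-0.0026  0.0009  0.015 ]; 0.5708 [-0.0008  0.0172  0.0228]; 0.5748 [0.0165 0.0202 0.0232]; 0.5788 [0.0104 0.0157 0.022 ]; 0.5828 [0.0087 0.013  0.0163]; 0.5868 [0.0088 0.0131 0.017 ]; 0.5908 [0.0089 0.0126 0.016 ]; 0.5948 [0.0097 0.0123 0.0159]; 0.5988 [0.0099 0.012  0.0163]; 0.6028 [0.009  0.0122 0.0161]; 0.6068 [0.0086 0.012  0.0156]; 0.6108 [0.0094 0.0127 0.0157]; 0.6148 [0.0088 0.0126 0.0168]; 0.6188 [0.0096 0.0124 0.0175]; 0.6228 [0.0098 0.013  0.0167]; 0.6268 [0.0095 0.0129 0.0171]; 0.6308 [0.0091 0.0121 0.0162]; 0.6348 [0.0095 0.0124 0.0169]; 0.6388 [0.009  0.0127 0.0173]; 0.6428 [0.0099 0.0127 0.0154]; 0.6468 [0.0099 0.0128 0.0162]; 0.6508 [0.0092 0.0129 0.0216]; 0.6548 [0.0132 0.0332 0.0465]; 0.6588 [0.0428 0.0456 0.0487]; 0.6628 [0.
[... 893 characters left out ...]
21 0.0221 0.0221]; 0.6508 0; 0.6548 [0.0416 0.0428 0.0433]; 0.6588 [0.0423 0.0436 0.0449]; 0.6628 [0.042  0.0437 0.045 ]; 0.6668 [-0.0008  0.02    0.0408]; 0.6708 [-0.0027 -0.0014 -0.0001]; 0.6748 [-0.0028 -0.0013  0.    ]; 
-0.0926 [0.0014]; -0.0896 [0.0004]; -0.0866 [0.001]; -0.0836 [0.0003]; -0.0806 [0.0008]; -0.0776 [0.0002]; -0.0746 [0.0023]; -0.0716 [0.0301]; -0.0686 [0.0298]; -0.0656 [0.0306]; -0.0626 [0.017]; -0.0596 [0.0122]; -0.0566 [0.012]; -0.0536 [0.0123]; 0.2574 [0.0127]; 0.2604 [0.0119]; 0.2634 [0.0122]; 0.2664 [0.0132]; 0.2694 [0.0258]; 0.2724 [0.0303]; 0.2754 [0.0323]; 0.2784 [0.0297]; 0.2814 0; 0.2844 [0.0024]; 0.2874 [0.0005]; 0.2904 [0.]; 0.2934 [0.0005]; 0.2964 [0.0001];
```

servo_tool --commands '[{"x":30,"y":-30},{"x":30,"y":-30},{"x":30,"y":-30},{"x":30,"y":-30},{"x":30,"y":-30},{"x":30,"y":-30},{"x":30,"y":-30},{"x":30,"y":-30},{"x":30,"y":-30},{"x":30,"y":-30,"fingers":1}]' --squeeze 40

```text
invalid input
```

servo_tool --commands '[{"x":30,"y":-30,"z":0,"wx":0,"wy":0,"wz":0,"fingers":1},{"x":30,"y":-30,"z":0,"wx":0,"wy":0,"wz":0,"fingers":1},{"x":30,"y":-30,"z":0,"wx":0,"wy":0,"wz":0,"fingers":1},{"x":30,"y":-30,"z":0,"wx":0,"wy":0,"wz":0,"fingers":1},{"x":30,"y":-30,"z":0,"wx":0,"wy":0,"wz":0,"fingers":1},{"x":30,"y":-30,"z":0,"wx":0,"wy":0,"wz":0,"fingers":1},{"x":30,"y":-30,"z":0,"wx":0,"wy":0,"wz":0,"fingers":1},{"x":30,"y":-30,"z":0,"wx":0,"wy":0,"wz":0,"fingers":1},{"x":30,"y":-30,"z":0,"wx":0,"wy":0,"wz":0,"fingers":1},{"x":30,"y":-30,"z":0,"wx":0,"wy":0,"wz":0,"fingers":1}]' --squeeze 40

```text
clock: 0.93
eef_pos: [0.4477, 0.3097, 0.2051]
tcp_rot: [0.087, 0.702, -0.087, 0.702]
contact_force: [1.1, -0.1, -0.0]
width: 0.0855
```

servo_tool --commands '[{"x":0,"y":-40,"z":0,"wx":0,"wy":0,"wz":-0.785,"fingers":1},{"x":0,"y":-40,"z":0,"wx":0,"wy":0,"wz":-0.785,"fingers":1},{"x":0,"y":-40,"z":0,"wx":0,"wy":0,"wz":-0.785,"fingers":1},{"x":0,"y":-40,"z":0,"wx":0,"wy":0,"wz":-0.785,"fingers":1},{"x":0,"y":-40,"z":0,"wx":0,"wy":0,"wz":-0.785,"fingers":1},{"x":0,"y":-40,"z":0,"wx":0,"wy":0,"wz":-0.785,"fingers":1},{"x":0,"y":-40,"z":0,"wx":0,"wy":0,"wz":-0.785,"fingers":1},{"x":0,"y":-40,"z":0,"wx":0,"wy":0,"wz":-0.785,"fingers":1},{"x":0,"y":-40,"z":0,"wx":0,"wy":0,"wz":-0.785,"fingers":1},{"x":0,"y":-40,"z":0,"wx":0,"wy":0,"wz":-0.785,"fingers":1}]'

```text
clock: 1.77
eef_pos: [0.4458, -0.093, 0.2052]
tcp_rot: [0.349, 0.614, -0.35, 0.615]
contact_force: [1.2, -1.2, 0.1]
width: 0.0854
```

servo_tool --commands '[{"x":0.6,"y":-22,"z":-3,"wx":0,"wy":0,"wz":0,"fingers":1},{"x":0.6,"y":-22,"z":-3,"wx":0,"wy":0,"wz":0,"fingers":1},{"x":0.6,"y":-22,"z":-3,"wx":0,"wy":0,"wz":0,"fingers":1},{"x":0.6,"y":-22,"z":-3,"wx":0,"wy":0,"wz":0,"fingers":1},{"x":0.6,"y":-22,"z":-3,"wx":0,"wy":0,"wz":0,"fingers":1},{"x":0.6,"y":-22,"z":-3,"wx":0,"wy":0,"wz":0,"fingers":1},{"x":0.6,"y":-22,"z":-3,"wx":0,"wy":0,"wz":0,"fingers":1},{"x":0.6,"y":-22,"z":-3,"wx":0,"wy":0,"wz":0,"fingers":1},{"x":0.6,"y":-22,"z":-3,"wx":0,"wy":0,"wz":0,"fingers":1}]'

```text
clock: 2.52
eef_pos: [0.4529, -0.3068, 0.1749]
tcp_rot: [0.348, 0.616, -0.348, 0.615]
contact_force: [-0.2, 0.9, -0.2]
width: 0.0858
```

```bash
cat > wr.py <<'E'
import sys
from h import *
from cell import arm,viewer
s=arm.read_state(); d=viewer.snapshot("wrist"); nm=sys.argv[1]
T=np.eye(4);T[:3,:3]=R.from_quat(s["tcp_rot"]).as_matrix();T[:3,3]=s["eef_pos"]
q=s["tcp_rot"];print("clock",round(float(s["clock"]),2),"pos",np.round(s["eef_pos"],4),"yaw",np.degrees(R.from_matrix(T[:3,:3]@R.from_euler("y",-90,degrees=True).as_matrix()).as_euler("ZYX")).round(1),"w",round(float(s["width"]),4),"F",np.round(s["contact_force"],1))
np.savez(f"{nm}.npz",T=T,**d); cv2.imwrite(f"pics/{nm}.png",d["frame"][:,:,::-1])
P=cloud(d,T@d["mount"]); f=d["frame"].astype(int); sat=f.max(2)-f.min(2)
n,l,st,c=cv2.connectedComponentsWithStats(green(d["frame"]).astype(np.uint8))
for i in range(1,n):
    if st[i,4]<300: continue
    p=P[l==i]; zt=np.nanpercentile(p[:,2],80); t=p[abs(p[:,2]-zt)<.005]
    cc,r=cv2.minEnclosingCircle(t[:,:2].astype(np.float32))
    w=P.reshape(-1,3); dd=w[:,:2]-cc; rr=np.hypot(*dd.T)
    m=(rr<.046)&(abs(w[:,2]-zt+.028)<.006)&(sat.reshape(-1)<60)
    print("cap px",c[i].round(),"ztop",round(zt,4),"ctr",np.round(cc,4),"r",round(r,4),"n",m.sum(),"body rect",cv2.minAreaRect((w[m][:,:2]*1000).astype(np.float32)) if m.sum()>20 else 0)
E
python3 wr.py w1
```

```text
clock 2.52 pos [ 0.4529 -0.3068  0.1749] yaw [-59.    0.1   0. ] w 0.0858 F [-0.2  0.9 -0.2]
cap px [456.  19.] ztop 0.1102 ctr [ 0.4626 -0.1428] r 0.0204 n 1893 body rect ((465.1739196777344, -153.7185516357422), (59.478214263916016, 33.18233108520508), 5.997876167297363)
cap px [318. 196.] ztop 0.0703 ctr [ 0.4537 -0.3068] r 0.0202 n 1230 body rect ((453.7648010253906, -306.325927734375), (57.40837478637695, 54.2020263671875), 31.730329513549805)
```

View pics/w1.png

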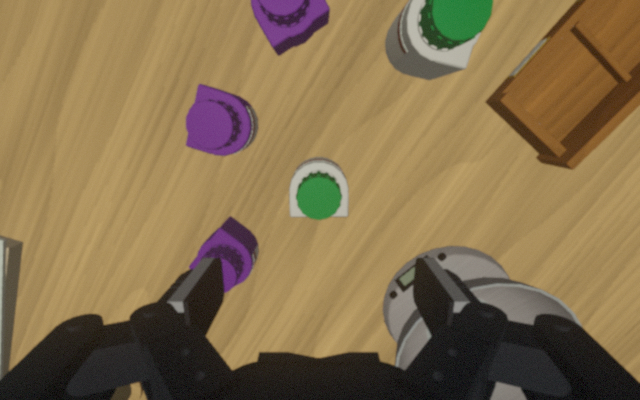

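servo_tool --commands '[{"x":0,"y":0,"z":-3,"wx":0,"wy":0,"wz":0,"fingers":1},{"x":0,"y":0,"z":-6,"wx":0,"wy":0,"wz":0,"fingers":1},{"x":0,"y":0,"z":-8.5,"wx":0,"wy":0,"wz":0,"fingers":1},{"x":0,"y":0,"z":-8.5,"wx":0,"wy":0,"wz":0,"fingers":1},{"x":0,"y":0,"z":-8.5,"wx":0,"wy":0,"wz":0,"fingers":1}]'

```text
clock: 2.98
eef_pos: [0.4526, -0.3067, 0.09]
tcp_rot: [0.348, 0.616, -0.348, 0.615]
contact_force: [-0.2, 0.5, 1.1]
width: 0.0855
```

servo_tool --commands '[{"x":0.5,"y":-0.8,"z":-2,"wx":0,"wy":0,"wz":0,"fingers":1},{"x":0.5,"y":-0.8,"z":-4,"wx":0,"wy":0,"wz":0,"fingers":1},{"x":0.5,"y":-0.8,"z":-6,"wx":0,"wy":0,"wz":0,"fingers":1},{"x":0.5,"y":-0.8,"z":-7.2,"wx":0,"wy":0,"wz":0,"fingers":1},{"x":0.5,"y":-0.8,"z":-7.2,"wx":0,"wy":0,"wz":0,"fingers":1},{"x":0.5,"y":-0.8,"z":-7.2,"wx":0,"wy":0,"wz":0,"fingers":1}]'

```text
clock: 3.48
eef_pos: [0.4587, -0.3164, 0.0196]
tcp_rot: [0.348, 0.615, -0.348, 0.616]
contact_force: [-0.8, -0.6, -0.7]
width: 0.0852
```

servo_tool --commands '[{"x":0,"y":0,"z":0,"wx":0,"wy":0,"wz":0,"fingers":0.5},{"x":0,"y":0,"z":0,"wx":0,"wy":0,"wz":0,"fingers":0.4},{"x":0,"y":0,"z":0,"wx":0,"wy":0,"wz":0,"fingers":0.2},{"x":0,"y":0,"z":0,"wx":0,"wy":0,"wz":0,"fingers":0},{"x":0,"y":0,"z":0,"wx":0,"wy":0,"wz":0,"fingers":-0.5},{"x":0,"y":0,"z":0,"wx":0,"wy":0,"wz":0,"fingers":-1},{"x":0,"y":0,"z":0,"wx":0,"wy":0,"wz":0,"fingers":-1},{"x":0,"y":0,"z":0,"wx":0,"wy":0,"wz":0,"fingers":-1}]'

```text
clock: 4.15
eef_pos: [0.4582, -0.3166, 0.0191]
tcp_rot: [0.349, 0.615, -0.348, 0.616]
contact_force: [-0.7, 0.5, 7.2]
width: 0.0389
```

```bash
python3 wr.py w2
```

```text
clock 4.15 pos [ 0.4582 -0.3166  0.0191] yaw [-59.1  -0.1   0. ] w 0.0389 F [-0.7  0.5  7.2]
cap px [318. 258.] ztop 0.0702 ctr [ 0.4533 -0.308 ] r 0.0213 n 3249 body rect ((447.27630615234375, -296.7243957519531), (57.53191375732422, 33.32408905029297), 30.933021545410156)
```

View pics/w2.png

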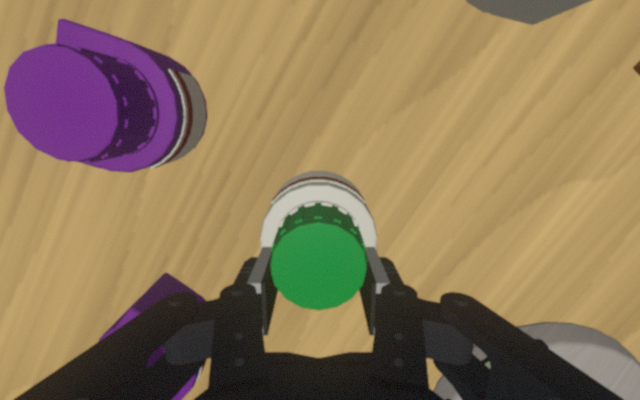

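Run:
```python
from h import *
d=np.load("w2.npz"); P=cloud(d,d["mount"])  # tool frame
for v in (235,255,262,270,290,310,325):
    print(v,[(u,*np.round(P[v,u]*1000).tolist()) for u in (240,250,256,260,264,268,272,280,370,374,378,382,388)])
```

```text
235 [(240, 20.0, -49.0, 3.0), (250, 19.0, -42.0, 2.0), (256, 19.0, -38.0, 2.0), (260, 19.0, -36.0, 2.0), (264, -23.0, -26.0, -14.0), (268, -24.0, -24.0, -14.0), (272, -23.0, -22.0, -14.0), (280, -42.0, -16.0, -21.0), (370, -23.0, 25.0, -14.0), (374, -22.0, 28.0, -14.0), (378, 19.0, 38.0, 2.0), (382, 21.0, 41.0, 3.0), (388, 18.0, 44.0, 2.0)]
255 [(240, 19.0, -49.0, 16.0), (250, 19.0, -43.0, 16.0), (256, 18.0, -39.0, 16.0), (260, -41.0, -25.0, -12.0), (264, -41.0, -23.0, -11.0), (268, -39.0, -22.0, -11.0), (272, -49.0, -18.0, -15.0), (280, -50.0, -15.0, -16.0), (370, -40.0, 23.0, -11.0), (374, -40.0, 25.0, -11.0), (378, -41.0, 26.0, -11.0), (382, 18.0, 41.0, 15.0), (388, 19.0, 45.0, 16.0)]
262 [(240, 19.0, -50.0, 21.0), (250, -38.0, -30.0, -7.0), (256, -47.0, -25.0, -11.0), (260, -47.0, -24.0, -11.0), (264, -47.0, -22.0, -11.0), (268, -47.0, -20.0, -11.0), (272, -51.0, -18.0, -13.0), (280, -50.0, -15.0, -12.0), (370, -46.0, 22.0, -11.0), (374, -47.0, 24.0, -11.0), (378, -47.0, 25.0, -11.0), (382, -39.0, 29.0, -7.0), (388, -39.0, 31.0, -7.0)]
270 [(240, -47.0, -32.0, -7.0), (250, -46.0,
[... 673 characters left out ...]
 [(240, -83.0, -24.0, -12.0), (250, -84.0, -20.0, -13.0), (256, -83.0, -19.0, -12.0), (260, -68.0, -20.0, -3.0), (264, -65.0, -20.0, -1.0), (268, -61.0, -19.0, 2.0), (272, -52.0, -19.0, 9.0), (280, 20.0, -25.0, 57.0), (370, -64.0, 20.0, 0.0), (374, -65.0, 21.0, -0.0), (378, -70.0, 21.0, -4.0), (382, -83.0, 20.0, -13.0), (388, -82.0, 22.0, -12.0)]
325 [(240, -97.0, -20.0, -17.0), (250, -97.0, -17.0, -17.0), (256, -96.0, -16.0, -17.0), (260, -97.0, -15.0, -18.0), (264, -65.0, -20.0, 6.0), (268, -62.0, -19.0, 8.0), (272, 20.0, -31.0, 68.0), (280, 20.0, -26.0, 68.0), (370, -65.0, 20.0, 6.0), (374, -65.0, 21.0, 6.0), (378, -97.0, 16.0, -17.0), (382, -97.0, 17.0, -18.0), (388, -97.0, 18.0, -18.0)]
```

Run:
```python
from h import *
from cell import arm
print(arm.grip_depth)
for n in("w1","w2"):
    d=np.load(n+".npz"); P=cloud(d,d["mount"]).reshape(-1,3)
    print(n,d["mount"].round(3).tolist())
    m=(P[:,0]<-5)&(abs(P[:,2])<14)&(abs(P[:,1])<62)&(abs(P[:,1])>.019)
    m=(P[:,0]>-.09)&(P[:,0]<.03)&(abs(P[:,2])<.014)&(abs(P[:,1])<.062)&(abs(P[:,1])>.024)
    print(np.histogram(P[m,0],np.arange(-.09,.031,.005)))
```

```text
0.0187
w1 [[-0.0, -0.274, 0.962, -0.168], [1.0, -0.001, 0.0, 0.0], [0.001, 0.962, 0.274, -0.07], [0.0, 0.0, 0.0, 1.0]]
(array([1910,  776,  809,  703,  960,  917,  827,  737,  625,  399,   52,
          0,    0,    0,    0,    0,    0,    0,    0,    0,    0,    0,
          0,    0]), array([-9.00000000e-02, -8.50000000e-02, -8.00000000e-02, -7.50000000e-02,
       -7.00000000e-02, -6.50000000e-02, -6.00000000e-02, -5.50000000e-02,
       -5.00000000e-02, -4.50000000e-02, -4.00000000e-02, -3.50000000e-02,
       -3.00000000e-02, -2.50000000e-02, -2.00000000e-02, -1.50000000e-02,
       -1.00000000e-02, -5.00000000e-03,  8.32667268e-17,  5.00000000e-03,
        1.00000000e-02,  1.50000000e-02,  2.00000000e-02,  2.50000000e-02,
        3.00000000e-02]))
w2 [[-0.0, -0.274, 0.962, -0.168], [1.0, -0.001, 0.0, 0.0], [0.001, 0.962, 0.274, -0.07], [0.0, 0.0, 0.0, 1.0]]
(array([2573, 5734, 1567,  921,  194,   68,  145,  215,  183,  178,  144,
         42,    0,  221,    0,    0,    0,    0,    0,    0,    0, 3198,
        444,    0]), array([-9.00000000e-02, -8.50000000e-02, -8.00000000e-02, -7.50000000e-02,
       -7.00000000e-02, -6.50000000e-02, -6.00000000e-02, -5.50000000e-02,
       -5.00000000e-02, -4.50000000e-02, -4.00000000e-02, -3.50000000e-02,
       -3.00000000e-02, -2.50000000e-02, -2.00000000e-02, -1.50000000e-02,
       -1.00000000e-02, -5.00000000e-03,  8.32667268e-17,  5.00000000e-03,
        1.00000000e-02,  1.50000000e-02,  2.00000000e-02,  2.50000000e-02,
        3.00000000e-02]))
```

servo_tool --commands '[{"x":0,"y":0,"z":0,"wx":0,"wy":0,"wz":0,"fingers":0.3},{"x":0,"y":0,"z":0,"wx":0,"wy":0,"wz":0,"fingers":0.5},{"x":0,"y":0,"z":0,"wx":0,"wy":0,"wz":0,"fingers":0.5},{"x":-0.5,"y":0.9,"z":-0.6,"wx":0,"wy":0,"wz":0,"fingers":0.5},{"x":-0.5,"y":0.9,"z":-0.6,"wx":0,"wy":0,"wz":0,"fingers":0.5},{"x":-0.5,"y":0.9,"z":-0.6,"wx":0,"wy":0,"wz":0,"fingers":0.2},{"x":-0.5,"y":0.9,"z":-0.6,"wx":0,"wy":0,"wz":0,"fingers":-0.2},{"x":-0.5,"y":0.9,"z":-0.6,"wx":0,"wy":0,"wz":0,"fingers":-0.4},{"x":-0.5,"y":0.9,"z":-0.6,"wx":0,"wy":0,"wz":0,"fingers":-0.7},{"x":-0.5,"y":0.9,"z":-0.6,"wx":0,"wy":0,"wz":0,"fingers":-1}]'

```text
clock: 5.03
eef_pos: [0.4542, -0.309, 0.0146]
tcp_rot: [0.349, 0.614, -0.349, 0.617]
contact_force: [-2.1, 1.8, 20.8]
width: 0.039
```

servo_tool --commands '[{"x":0,"y":0,"z":0,"wx":0,"wy":0,"wz":0,"fingers":-1},{"x":0,"y":0,"z":0,"wx":0,"wy":0,"wz":0,"fingers":-1},{"x":0,"y":0,"z":0,"wx":0,"wy":0,"wz":0,"fingers":-1},{"x":0,"y":0,"z":0,"wx":0,"wy":0,"wz":0,"fingers":-1}]' --squeeze 50

```text
clock: 5.37
eef_pos: [0.4542, -0.309, 0.0147]
tcp_rot: [0.349, 0.614, -0.349, 0.617]
contact_force: [-2.2, 2.4, 20.8]
width: 0.039
```

```bash
python3 wr.py w3
```

```text
clock 5.37 pos [ 0.4542 -0.309   0.0147] yaw [-59.1  -0.2   0.1] w 0.039 F [-2.2  2.4 20.8]
cap px [318. 281.] ztop 0.0701 ctr [ 0.4536 -0.3075] r 0.0213 n 2931 body rect ((444.9429016113281, -292.6241455078125), (55.734859466552734, 22.651958465576172), 30.859086990356445)
```

servo_tool --commands '[{"x":0,"y":0,"z":1,"wx":0,"wy":0,"wz":0,"fingers":-1},{"x":0,"y":0,"z":3,"wx":0,"wy":0,"wz":0,"fingers":-1},{"x":0,"y":0,"z":6,"wx":0,"wy":0,"wz":0,"fingers":-1},{"x":0,"y":0,"z":9,"wx":0,"wy":0,"wz":0,"fingers":-1},{"x":0,"y":0,"z":12,"wx":0,"wy":0,"wz":0,"fingers":-1},{"x":0,"y":0,"z":14,"wx":0,"wy":0,"wz":0.1,"fingers":-1},{"x":1,"y":2,"z":14,"wx":0,"wy":0,"wz":0.2,"fingers":-1},{"x":2.5,"y":5,"z":14,"wx":0,"wy":0,"wz":0.3,"fingers":-1},{"x":4,"y":8,"z":14,"wx":0,"wy":0,"wz":0.4,"fingers":-1},{"x":5,"y":11,"z":14,"wx":0,"wy":0,"wz":0.5,"fingers":-1}]'

```text
clock: 6.25
eef_pos: [0.5039, -0.1965, 0.1528]
tcp_rot: [0.184, 0.682, -0.184, 0.683]
contact_force: [0.9, 0.3, -1.7]
width: 0.0388
```

servo_tool --commands '[{"x":1.3,"y":3,"z":0,"wx":0,"wy":0,"wz":0.1,"fingers":-1},{"x":2.6,"y":6,"z":0,"wx":0,"wy":0,"wz":0.2,"fingers":-1},{"x":3.9,"y":9,"z":0,"wx":0,"wy":0,"wz":0.3,"fingers":-1},{"x":5.2,"y":12,"z":0,"wx":0,"wy":0,"wz":0.4,"fingers":-1},{"x":6.5,"y":15,"z":0,"wx":0,"wy":0,"wz":0.4,"fingers":-1},{"x":8,"y":18.5,"z":0,"wx":0,"wy":0,"wz":0.4,"fingers":-1},{"x":9.5,"y":22,"z":0,"wx":0,"wy":0,"wz":0.4,"fingers":-1},{"x":11,"y":26,"z":0,"wx":0,"wy":0,"wz":0.4,"fingers":-1},{"x":12.5,"y":30,"z":0,"wx":0,"wy":0,"wz":0.4,"fingers":-1},{"x":14,"y":33,"z":0,"wx":0,"wy":0,"wz":0.4,"fingers":-1}]'

```text
clock: 7.08
eef_pos: [0.6429, 0.136, 0.1524]
tcp_rot: [0.046, 0.706, -0.045, 0.705]
contact_force: [0.8, 0.4, -1.9]
width: 0.0391
```

```bash
python3 wr.py w4
```

```text
clock 7.08 pos [0.6429 0.136  0.1524] yaw [-7.4  0.   0. ] w 0.0391 F [ 0.8  0.4 -1.9]
cap px [318. 281.] ztop 0.2077 ctr [0.6414 0.1366] r 0.021 n 2910 body rect ((624.9730224609375, 139.10806274414062), (55.94097137451172, 23.198457717895508), 82.27471923828125)
```

View pics/w4.png

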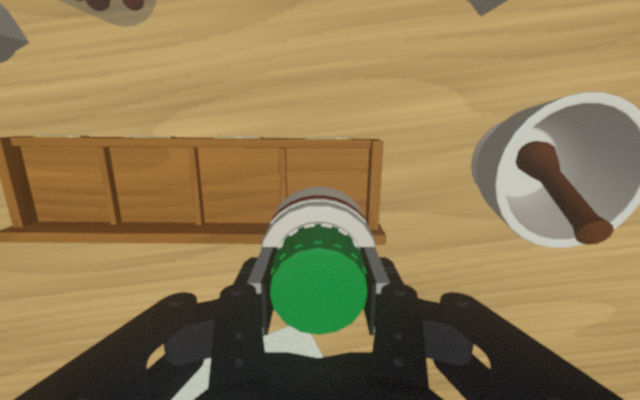

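Run:
```python
from h import *
d=np.load("w4.npz"); P=cloud(d,d["T"]@d["mount"]); q=P[120:250,0:262].reshape(-1,3)
b=q[(q[:,2]>.041)&(q[:,2]<.05)]
for _ in range(5):
    k=np.polyfit(b[:,1],b[:,0],1); r=b[:,0]-np.polyval(k,b[:,1]); b=b[abs(r)<max(.006,1.5*r.std())]
th=-np.arctan(k[0]); print("yaw",np.degrees(th),len(b))
th=np.radians(-7.7); c,s=np.cos(th),np.sin(th)
rot=lambda q:np.c_[q[:,0]*c+q[:,1]*s,-q[:,0]*s+q[:,1]*c,q[:,2]]
w=rot(q); w=w[np.isfinite(w).all(1)]
for a in np.arange(.566,.676,.002):
    z=w[(abs(w[:,0]-a)<.001)&(w[:,1]>-.05)&(w[:,1]<.18)][:,2]
    if len(z): print(round(a,3),np.percentile(z,[20,80]).round(3),end=";")
print("\ny")
w=rot(P[135:245,0:400].reshape(-1,3))
for a in list(np.arange(-.085,-.05,.002))+list(np.arange(.255,.29,.002)):
    z=w[(abs(w[:,1]-a)<.001)&(w[:,0]>.58)&(w[:,0]<.645)][:,2]
    if len(z): print(round(a,3),np.percentile(z,[50]).round(3),end=";")
for a in np.arange(.0,.22,.002):
    z=w[(abs(w[:,1]-a)<.001)&(w[:,0]>.585)&(w[:,0]<.64)][:,2]
    if len(z) and np.median(z)>.0165: print("div",round(a,3),end=";")
```

```text
yaw -7.817822092310254 2909
0.566 [-0.001  0.001];0.568 [-0.001  0.   ];0.57 [-0.     0.016];0.572 [0.019 0.02 ];0.574 [0.019 0.02 ];0.576 [0.019 0.02 ];0.578 [0.019 0.02 ];0.58 [0.011 0.013];0.582 [0.011 0.013];0.584 [0.011 0.013];0.586 [0.011 0.013];0.588 [0.011 0.013];0.59 [0.011 0.013];0.592 [0.011 0.013];0.594 [0.011 0.013];0.596 [0.011 0.013];0.598 [0.011 0.013];0.6 [0.011 0.013];0.602 [0.011 0.013];0.604 [0.011 0.013];0.606 [0.011 0.013];0.608 [0.011 0.013];0.61 [0.011 0.013];0.612 [0.011 0.013];0.614 [0.011 0.013];0.616 [0.011 0.013];0.618 [0.011 0.013];0.62 [0.011 0.013];0.622 [0.011 0.013];0.624 [0.011 0.013];0.626 [0.011 0.013];0.628 [0.011 0.013];0.63 [0.011 0.013];0.632 [0.011 0.013];0.634 [0.011 0.013];0.636 [0.011 0.013];0.638 [0.011 0.013];0.64 [0.011 0.013];0.642 [0.011 0.013];0.644 [0.011 0.013];0.646 [0.011 0.013];0.648 [0.011 0.013];0.65 [0.011 0.013];0.652 [0.011 0.013];0.654 [0.014 0.039];0.656 [0.022 0.045];0.658 [0.044 0.045];0.66 [0.044 0.045];0.662 [0.044 0.045];0.664 [0.044 0.045];0.666 [0.043 0.043];
y
-0.073 [0.029];-0.071 [0.03];-0.069 [0.03];-0.067 [0.03];-0.065 [0.03];-0.063 [0.022];-0.061 [0.019];-0.059 [0.012];-0.057 [0.012];-0.055 [0.012];-0.053 [0.012];-0.051 [0.012];0.255 [0.012];0.257 [0.012];0.259 [0.012];0.261 [0.012];0.263 [0.012];0.265 [0.012];0.267 [0.012];0.269 [0.017];0.271 [0.03];0.273 [0.03];0.275 [0.03];0.277 [0.03];0.279 [0.03];0.285 [-0.];0.287 [-0.];0.289 [-0.];div 0.016;div 0.018;div 0.02;div 0.022;div 0.1;div 0.102;div 0.104;div 0.106;div 0.186;div 0.188;div 0.19;div 0.198;div 0.2;div 0.202;div 0.204;div 0.206;div 0.208;div 0.21;div 0.212;div 0.214;div 0.216;div 0.218;
```

servo_tool --commands '[{"x":0.6,"y":0.6,"z":-1,"wx":0,"wy":0,"wz":-0.005,"fingers":-1},{"x":0.6,"y":0.6,"z":-3,"wx":0,"wy":0,"wz":-0.005,"fingers":-1},{"x":0.6,"y":0.6,"z":-5.5,"wx":0,"wy":0,"wz":-0.005,"fingers":-1},{"x":0.6,"y":0.6,"z":-8,"wx":0,"wy":0,"wz":-0.005,"fingers":-1},{"x":0.6,"y":0.6,"z":-10,"wx":0,"wy":0,"wz":-0.005,"fingers":-1},{"x":0.6,"y":0.6,"z":-11.5,"wx":0,"wy":0,"wz":-0.005,"fingers":-1},{"x":0.6,"y":0.6,"z":-12,"wx":0,"wy":0,"wz":-0.005,"fingers":-1},{"x":0.6,"y":0.6,"z":-12.2,"wx":0,"wy":0,"wz":-0.005,"fingers":-1},{"x":0.6,"y":0.6,"z":-12.2,"wx":0,"wy":0,"wz":-0.005,"fingers":-1}]'

```text
clock: 7.88
eef_pos: [0.6489, 0.1376, 0.0302]
tcp_rot: [0.048, 0.706, -0.049, 0.705]
contact_force: [-0.3, 0.3, -1.0]
width: 0.0386
```

servo_tool --commands '[{"x":0,"y":0,"z":-0.1,"wx":0,"wy":0,"wz":0,"fingers":-1},{"x":0,"y":0,"z":-0.2,"wx":0,"wy":0,"wz":0,"fingers":-1},{"x":0,"y":0,"z":-0.25,"wx":0,"wy":0,"wz":0,"fingers":-1},{"x":0,"y":0,"z":-0.25,"wx":0,"wy":0,"wz":0,"fingers":-1}]'

```text
clock: 8.22
eef_pos: [0.649, 0.1386, 0.0283]
tcp_rot: [0.048, 0.705, -0.048, 0.706]
contact_force: [-0.0, -0.3, -1.2]
width: 0.0385
```

servo_tool --commands '[{"x":0.1,"y":0.3,"z":0,"wx":0,"wy":0,"wz":0,"fingers":-1},{"x":0.2,"y":0.3,"z":0,"wx":0,"wy":0,"wz":0,"fingers":-1},{"x":0.3,"y":0.3,"z":0,"wx":0,"wy":0,"wz":0,"fingers":-1},{"x":0.4,"y":0.3,"z":0,"wx":0,"wy":0,"wz":0,"fingers":-1},{"x":0.4,"y":0.3,"z":0,"wx":0,"wy":0,"wz":0,"fingers":-1}]'

```text
clock: 8.63
eef_pos: [0.6519, 0.142, 0.0275]
tcp_rot: [0.048, 0.706, -0.048, 0.705]
contact_force: [-4.1, 0.8, 0.1]
width: 0.0385
```

servo_tool --commands '[{"x":0.1,"y":0,"z":0,"wx":0,"wy":0,"wz":0,"fingers":-1},{"x":0.2,"y":0,"z":0,"wx":0,"wy":0,"wz":0,"fingers":-1},{"x":0.2,"y":0,"z":0,"wx":0,"wy":0,"wz":0,"fingers":-1}]'

```text
clock: 8.88
eef_pos: [0.6519, 0.142, 0.0272]
tcp_rot: [0.048, 0.707, -0.048, 0.704]
contact_force: [-9.6, 1.5, 3.5]
width: 0.0388
```

servo_tool --commands '[{"x":-0.2,"y":0,"z":0,"wx":0,"wy":0,"wz":0,"fingers":-1},{"x":-0.2,"y":0,"z":-0.1,"wx":0,"wy":0,"wz":0,"fingers":-1},{"x":-0.2,"y":0,"z":-0.1,"wx":0,"wy":0,"wz":0,"fingers":-1},{"x":-0.2,"y":0,"z":-0.1,"wx":0,"wy":0,"wz":0,"fingers":0},{"x":-0.2,"y":0,"z":-0.1,"wx":0,"wy":0,"wz":0,"fingers":0.3},{"x":-0.2,"y":0,"z":-0.1,"wx":0,"wy":0,"wz":0,"fingers":0.3},{"x":-0.2,"y":0,"z":-0.1,"wx":0,"wy":0,"wz":0,"fingers":0.3}]'

```text
clock: 9.47
eef_pos: [0.6535, 0.1413, 0.0268]
tcp_rot: [0.048, 0.705, -0.048, 0.706]
contact_force: [-0.6, 1.1, 0.0]
width: 0.0554
```

servo_tool --commands '[{"x":0,"y":0,"z":1,"wx":0,"wy":0,"wz":0,"fingers":0.3},{"x":0,"y":0,"z":3,"wx":0,"wy":0,"wz":0,"fingers":0.3},{"x":0,"y":0,"z":6,"wx":0,"wy":0,"wz":0,"fingers":0.3},{"x":0,"y":0,"z":10,"wx":0,"wy":0,"wz":0,"fingers":0.5},{"x":0,"y":0,"z":14,"wx":0,"wy":0,"wz":0,"fingers":0.5},{"x":0,"y":0,"z":14,"wx":0,"wy":0,"wz":0,"fingers":0.5}]'

```text
clock: 9.97
eef_pos: [0.6573, 0.1425, 0.1766]
tcp_rot: [0.05, 0.701, -0.047, 0.71]
contact_force: [0.6, 0.8, 0.6]
width: 0.0642
```

```bash
python3 wr.py w5
cat > chk.py <<'E'
import sys
from h import *
d=np.load(sys.argv[1]+".npz"); cc=np.array([float(sys.argv[2]),float(sys.argv[3])]); zs=float(sys.argv[4])
P=cloud(d,d["T"]@d["mount"]).reshape(-1,3); f=d["frame"].reshape(-1,3).astype(int); sat=f.max(1)-f.min(1)
th=np.radians(-7.8); c,s=np.cos(th),np.sin(th)
m=(np.hypot(*(P[:,:2]-cc).T)<.046)&(abs(P[:,2]-zs)<.005)&(sat<60)
w=P[m]; x=w[:,0]*c+w[:,1]*s-.617; y=-w[:,0]*s+w[:,1]*c-.103
print("n",m.sum(),"shoulder rack x range",np.percentile(x,[1,99]).round(4),"y",np.percentile(y,[1,99]).round(4))
# back edge: max x per y slice
ys=np.arange(np.percentile(y,5),np.percentile(y,95),.004)
e=[(a,np.max(x[abs(y-a)<.002])) for a in ys if (abs(y-a)<.002).sum()>3]; e=np.array(e)
k=np.polyfit(e[:,0],e[:,1],1); print("back edge x at mid",np.polyval(k,e[:,0].mean()).round(4),"yaw err deg",-np.degrees(np.arctan(k[0])).round(2)); print(e.round(4).tolist())
ca,sa=c,s; print("cap in rack",cc[0]*c+cc[1]*s-.617,-cc[0]*s+cc[1]*c-.103)
E
python3 chk.py w5 .649 .142 .054
```

```text
clock 9.97 pos [0.6573 0.1425 0.1766] yaw [-7.8 -0.8  0.3] w 0.0642 F [0.6 0.8 0.6]
cap px [316. 188.] ztop 0.0823 ctr [0.6501 0.1423] r 0.0203 n 1347 body rect ((649.8903198242188, 142.58958435058594), (58.04487228393555, 55.220420837402344), 83.57034301757812)
n 1334 shoulder rack x range [-0.0194  0.0339] y [0.0985 0.1556]
back edge x at mid 0.0213 yaw err deg 1.2
[[0.0999, 0.034], [0.1039, 0.0346], [0.1079, 0.0342], [0.1119, 0.0342], [0.1159, 0.0354], [0.1199, -0.0102], [0.1239, -0.0102], [0.1279, -0.0111], [0.1319, -0.0103], [0.1359, 0.0345], [0.1399, 0.0334], [0.1439, 0.0333], [0.1479, 0.0336], [0.1519, 0.0333]]
cap in rack 0.00672373718029573 0.12576559985680852
```

View pics/w5.png

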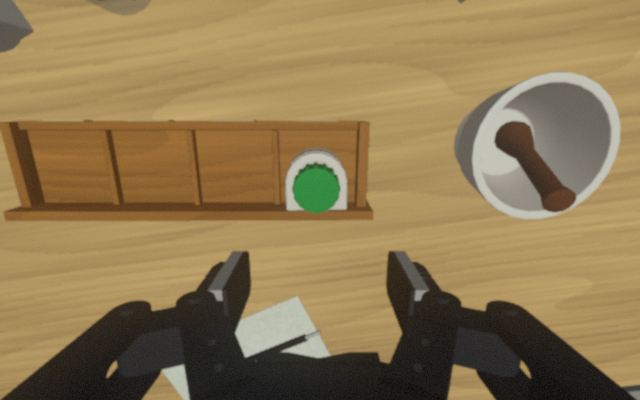

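servo_tool --commands '[{"x":-4,"y":0,"z":0,"wx":0,"wy":0,"wz":-0.02,"fingers":1},{"x":-8,"y":0.2,"z":0,"wx":0,"wy":0,"wz":-0.02,"fingers":1},{"x":-12,"y":0.4,"z":0,"wx":0,"wy":0,"wz":-0.02,"fingers":1},{"x":-16,"y":0.6,"z":0,"wx":0,"wy":0,"wz":-0.02,"fingers":1},{"x":-20,"y":0.8,"z":0,"wx":0,"wy":0,"wz":-0.02,"fingers":1},{"x":-22,"y":0.9,"z":0,"wx":0,"wy":0,"wz":-0.02,"fingers":1},{"x":-22,"y":0.9,"z":0,"wx":0,"wy":0,"wz":-0.02,"fingers":1},{"x":-22,"y":0.9,"z":0,"wx":0,"wy":0,"wz":-0.02,"fingers":1}]'

```text
clock: 10.68
eef_pos: [0.4321, 0.1507, 0.1672]
tcp_rot: [0.055, 0.705, -0.055, 0.705]
contact_force: [0.0, 0.8, 0.3]
width: 0.085
```

```bash
python3 wr.py w6
```

```text
clock 10.68 pos [0.4321 0.1507 0.1672] yaw [-8.9 -0.   0. ] w 0.085 F [0.  0.8 0.3]
cap px [319. 203.] ztop 0.0903 ctr [0.4325 0.1518] r 0.0203 n 1441 body rect ((432.006591796875, 153.0122833251953), (57.3770866394043, 54.257423400878906), 80.22199249267578)
cap px [537. 236.] ztop 0.1301 ctr [0.4706 0.3023] r 0.021 n 2185 body rect ((470.09765625, 301.179443359375), (59.05277633666992, 56.949275970458984), 42.50847625732422)
cap px [  6. 285.] ztop 0.0957 ctr [ 0.4613 -0.1229] r 0.0099 n 754 body rect ((457.90643310546875, -123.38506317138672), (57.32408142089844, 27.826108932495117), 13.79052448272705)
```

servo_tool --commands '[{"x":0,"y":0.1,"z":-3,"wx":0,"wy":0,"wz":-0.015,"fingers":1},{"x":0,"y":0.1,"z":-6,"wx":0,"wy":0,"wz":-0.015,"fingers":1},{"x":0,"y":0.1,"z":-9,"wx":0,"wy":0,"wz":-0.015,"fingers":0.6},{"x":0,"y":0.1,"z":-11.5,"wx":0,"wy":0,"wz":-0.015,"fingers":0.4},{"x":0,"y":0.1,"z":-12.3,"wx":0,"wy":0,"wz":-0.015,"fingers":0.2},{"x":0,"y":0.1,"z":-12.3,"wx":0,"wy":0,"wz":-0.015,"fingers":0.1},{"x":0,"y":0.1,"z":-12.3,"wx":0,"wy":0,"wz":-0.015,"fingers":0},{"x":0,"y":0.1,"z":-12.3,"wx":0,"wy":0,"wz":-0.015,"fingers":-0.2},{"x":0,"y":0.1,"z":-12.3,"wx":0,"wy":0,"wz":-0.015,"fingers":-0.6},{"x":0,"y":0.1,"z":-12.3,"wx":0,"wy":0,"wz":-0.015,"fingers":-1}]'

```text
clock: 11.57
eef_pos: [0.4335, 0.1518, 0.0447]
tcp_rot: [0.061, 0.704, -0.06, 0.705]
contact_force: [0.3, 0.7, -0.1]
width: 0.0381
```

servo_tool --commands '[{"x":0,"y":0,"z":0,"wx":0,"wy":0,"wz":0,"fingers":-1},{"x":0,"y":0,"z":0,"wx":0,"wy":0,"wz":0,"fingers":-1},{"x":0,"y":0,"z":0,"wx":0,"wy":0,"wz":0,"fingers":-1}]'

```text
clock: 11.82
eef_pos: [0.4333, 0.1517, 0.0445]
tcp_rot: [0.061, 0.704, -0.06, 0.705]
contact_force: [-0.5, 0.0, 6.5]
width: 0.0384
```

```bash
python3 wr.py w7
```

```text
clock 11.82 pos [0.4333 0.1517 0.0445] yaw [-9.8 -0.1  0. ] w 0.0384 F [-0.5  0.   6.5]
cap px [318. 270.] ztop 0.0901 ctr [0.4326 0.1521] r 0.0212 n 2728 body rect ((430.85687255859375, 152.9605712890625), (56.07952880859375, 55.13646697998047), 80.84038543701172)
```

servo_tool --commands '[{"x":0,"y":0,"z":1,"wx":0,"wy":0,"wz":0,"fingers":-1},{"x":0,"y":0,"z":3.5,"wx":0,"wy":0,"wz":0,"fingers":-1},{"x":0.5,"y":-0.3,"z":6.5,"wx":0,"wy":0,"wz":0,"fingers":-1},{"x":3,"y":-1.5,"z":9,"wx":0,"wy":0,"wz":0.01,"fingers":-1},{"x":6,"y":-3,"z":10,"wx":0,"wy":0,"wz":0.02,"fingers":-1},{"x":9.5,"y":-4.5,"z":10,"wx":0,"wy":0,"wz":0.035,"fingers":-1},{"x":13,"y":-6,"z":10,"wx":0,"wy":0,"wz":0.035,"fingers":-1},{"x":16.5,"y":-7.5,"z":10,"wx":0,"wy":0,"wz":0.035,"fingers":-1},{"x":19,"y":-8.8,"z":10,"wx":0,"wy":0,"wz":0.035,"fingers":-1},{"x":20.4,"y":-9.3,"z":10,"wx":0,"wy":0,"wz":0.035,"fingers":-1}]'

```text
clock: 12.7
eef_pos: [0.6395, 0.0551, 0.1432]
tcp_rot: [0.049, 0.705, -0.05, 0.706]
contact_force: [0.3, 0.3, -0.7]
width: 0.0384
```

```bash
python3 wr.py w8
```

```text
clock 12.7 pos [0.6395 0.0551 0.1432] yaw [-8.  -0.1 -0.1] w 0.0384 F [ 0.3  0.3 -0.7]
cap px [432. 206.] ztop 0.0822 ctr [0.6504 0.1419] r 0.0206 n 1563 body rect ((650.328369140625, 141.43960571289062), (58.19438552856445, 57.53886795043945), 85.7077865600586)
cap px [318. 270.] ztop 0.1887 ctr [0.6389 0.0557] r 0.0213 n 2734 body rect ((636.9605102539062, 56.17656707763672), (56.23862075805664, 53.86004638671875), 82.39246368408203)
```

servo_tool --commands '[{"x":-0.2,"y":0.4,"z":-1,"wx":0,"wy":0,"wz":0.004,"fingers":-1},{"x":-0.2,"y":0.4,"z":-3,"wx":0,"wy":0,"wz":0.004,"fingers":-1},{"x":-0.2,"y":0.4,"z":-5,"wx":0,"wy":0,"wz":0.004,"fingers":-1},{"x":-0.2,"y":0.4,"z":-6.8,"wx":0,"wy":0,"wz":0.004,"fingers":-1},{"x":-0.2,"y":0.4,"z":-7.8,"wx":0,"wy":0,"wz":0.004,"fingers":-1},{"x":-0.2,"y":0.4,"z":-8.3,"wx":0,"wy":0,"wz":0.004,"fingers":-1},{"x":-0.2,"y":0.4,"z":-8.5,"wx":0,"wy":0,"wz":0.004,"fingers":-1},{"x":-0.2,"y":0.4,"z":-8.5,"wx":0,"wy":0,"wz":0.004,"fingers":-1},{"x":-0.2,"y":0.4,"z":-8.5,"wx":0,"wy":0,"wz":0.004,"fingers":-1}]'

```text
clock: 13.5
eef_pos: [0.6352, 0.0629, 0.0596]
tcp_rot: [0.047, 0.705, -0.046, 0.706]
contact_force: [0.7, -0.1, -2.0]
width: 0.0382
```

servo_tool --commands '[{"x":0.1,"y":0,"z":-0.05,"wx":0,"wy":0,"wz":0,"fingers":-1},{"x":0.2,"y":0,"z":-0.1,"wx":0,"wy":0,"wz":0,"fingers":-1},{"x":0.3,"y":0,"z":-0.1,"wx":0,"wy":0,"wz":0,"fingers":-1},{"x":0.3,"y":0,"z":-0.1,"wx":0,"wy":0,"wz":0,"fingers":-1}]'

```text
clock: 13.83
eef_pos: [0.6382, 0.0626, 0.058]
tcp_rot: [0.047, 0.705, -0.047, 0.706]
contact_force: [-0.6, 0.2, -0.8]
width: 0.0385
```

servo_tool --commands '[{"x":0.1,"y":-0.2,"z":0,"wx":0,"wy":0,"wz":0,"fingers":-1},{"x":0.2,"y":-0.3,"z":0,"wx":0,"wy":0,"wz":0,"fingers":-1},{"x":0.3,"y":-0.3,"z":0,"wx":0,"wy":0,"wz":0,"fingers":-1},{"x":0.35,"y":-0.3,"z":0,"wx":0,"wy":0,"wz":0,"fingers":-1},{"x":0.35,"y":-0.3,"z":0,"wx":0,"wy":0,"wz":0,"fingers":-1}]'

```text
clock: 14.25
eef_pos: [0.6408, 0.0593, 0.0574]
tcp_rot: [0.047, 0.706, -0.047, 0.705]
contact_force: [-1.1, -1.1, -0.7]
width: 0.0381
```

servo_tool --commands '[{"x":0.1,"y":0,"z":0,"wx":0,"wy":0,"wz":0,"fingers":-1},{"x":0.2,"y":0,"z":0,"wx":0,"wy":0,"wz":0,"fingers":-1},{"x":0.2,"y":0,"z":0,"wx":0,"wy":0,"wz":0,"fingers":-1}]'

```text
clock: 14.5
eef_pos: [0.6418, 0.0596, 0.0574]
tcp_rot: [0.046, 0.707, -0.047, 0.705]
contact_force: [-5.2, 0.3, 1.7]
width: 0.0383
```

servo_tool --commands '[{"x":-0.05,"y":0,"z":-0.1,"wx":0,"wy":0,"wz":0,"fingers":-1},{"x":-0.1,"y":0,"z":-0.1,"wx":0,"wy":0,"wz":0,"fingers":-1},{"x":-0.1,"y":0,"z":-0.1,"wx":0,"wy":0,"wz":0,"fingers":0},{"x":-0.1,"y":0,"z":-0.1,"wx":0,"wy":0,"wz":0,"fingers":0.3},{"x":-0.1,"y":0,"z":-0.1,"wx":0,"wy":0,"wz":0,"fingers":0.3},{"x":-0.1,"y":0,"z":1,"wx":0,"wy":0,"wz":0,"fingers":0.3},{"x":-0.1,"y":0,"z":3,"wx":0,"wy":0,"wz":0,"fingers":0.3},{"x":-0.1,"y":0,"z":7,"wx":0,"wy":0,"wz":0,"fingers":0.5},{"x":-0.1,"y":0,"z":11,"wx":0,"wy":0,"wz":0,"fingers":0.5},{"x":-0.1,"y":0,"z":13,"wx":0,"wy":0,"wz":0,"fingers":0.5}]'

```text
clock: 15.33
eef_pos: [0.6444, 0.0598, 0.1937]
tcp_rot: [0.047, 0.703, -0.046, 0.708]
contact_force: [1.3, -0.0, 0.7]
width: 0.064
```

```bash
python3 wr.py w9;python3 chk.py w9 .642 .059 .074
```

```text
clock 15.33 pos [0.6444 0.0598 0.1937] yaw [-7.6 -0.4  0.1] w 0.064 F [ 1.3 -0.   0.7]
cap px [22. 11.] ztop 0.1093 ctr [ 0.4774 -0.1333] r 0.0127 n 1914 body rect ((479.7993469238281, -135.13560485839844), (22.639991760253906, 59.92941665649414), 12.690840721130371)
cap px [317. 191.] ztop 0.1023 ctr [0.6374 0.0603] r 0.0204 n 1354 body rect ((637.634521484375, 61.19132614135742), (57.94225311279297, 54.59638595581055), 82.57640075683594)
cap px [407. 187.] ztop 0.0823 ctr [0.6502 0.1425] r 0.0204 n 1150 body rect ((650.7429809570312, 141.59104919433594), (57.915184020996094, 56.81753158569336), 85.20404815673828)
n 1339 shoulder rack x range [-0.0202  0.0329] y [0.0157 0.0724]
back edge x at mid 0.0175 yaw err deg 6.93
[[0.0173, 0.0335], [0.0213, 0.0332], [0.0253, 0.0329], [0.0293, 0.0332], [0.0333, 0.0338], [0.0373, -0.0109], [0.0413, -0.0113], [0.0453, -0.0115], [0.0493, -0.0111], [0.0533, -0.0085], [0.0573, 0.0329], [0.0613, 0.0332], [0.0653, 0.0329], [0.0693, 0.033]]
cap in rack 0.011052894809042813 0.04258352009063858
```

View pics/w9.png

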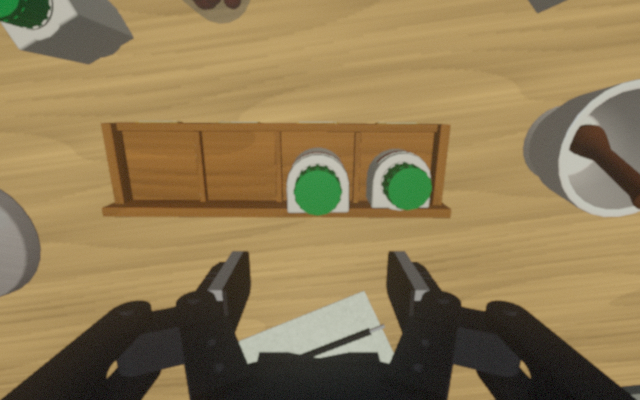

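servo_tool --commands '[{"x":-2.5,"y":-2.8,"z":0,"wx":0,"wy":0,"wz":0.1,"fingers":1},{"x":-5,"y":-5.6,"z":0,"wx":0,"wy":0,"wz":0.2,"fingers":1},{"x":-7.5,"y":-8.4,"z":0,"wx":0,"wy":0,"wz":0.3,"fingers":1},{"x":-10,"y":-11.2,"z":0,"wx":0,"wy":0,"wz":0.4,"fingers":1},{"x":-12.5,"y":-14,"z":0,"wx":0,"wy":0,"wz":0.46,"fingers":1},{"x":-15,"y":-17,"z":0,"wx":0,"wy":0,"wz":0.46,"fingers":1},{"x":-17,"y":-19,"z":0,"wx":0,"wy":0,"wz":0.46,"fingers":1},{"x":-18,"y":-20,"z":0,"wx":0,"wy":0,"wz":0.46,"fingers":1},{"x":-18,"y":-20,"z":0,"wx":0,"wy":0,"wz":0.46,"fingers":1}]'

```text
clock: 16.13
eef_pos: [0.4598, -0.1439, 0.1884]
tcp_rot: [-0.114, 0.698, 0.113, 0.698]
contact_force: [0.8, 0.2, -0.3]
width: 0.0855
```

```bash
python3 wr.py w10
```

```text
clock 16.13 pos [ 0.4598 -0.1439  0.1884] yaw [18.5  0.  -0.1] w 0.0855 F [ 0.8  0.2 -0.3]
cap px [320. 206.] ztop 0.1103 ctr [ 0.4615 -0.1418] r 0.0201 n 1441 body rect ((461.266845703125, -141.26658630371094), (54.33951950073242, 58.042503356933594), 18.47031593322754)
```

Aligned: move +0.2, +0.2 cm and down to z = 0.064.

servo_tool --commands '[{"x":0.2,"y":0.2,"z":-3,"wx":0,"wy":0,"wz":0,"fingers":1},{"x":0.2,"y":0.2,"z":-6,"wx":0,"wy":0,"wz":0,"fingers":1},{"x":0.2,"y":0.2,"z":-9,"wx":0,"wy":0,"wz":0,"fingers":0.6},{"x":0.2,"y":0.2,"z":-11.5,"wx":0,"wy":0,"wz":0,"fingers":0.4},{"x":0.2,"y":0.2,"z":-12.4,"wx":0,"wy":0,"wz":0,"fingers":0.2},{"x":0.2,"y":0.2,"z":-12.4,"wx":0,"wy":0,"wz":0,"fingers":0.1},{"x":0.2,"y":0.2,"z":-12.4,"wx":0,"wy":0,"wz":0,"fingers":0},{"x":0.2,"y":0.2,"z":-12.4,"wx":0,"wy":0,"wz":0,"fingers":-0.2},{"x":0.2,"y":0.2,"z":-12.4,"wx":0,"wy":0,"wz":0,"fingers":-0.6},{"x":0.2,"y":0.2,"z":-12.4,"wx":0,"wy":0,"wz":0,"fingers":-1}]'

```text
clock: 17.02
eef_pos: [0.465, -0.1385, 0.0648]
tcp_rot: [-0.116, 0.697, 0.115, 0.698]
contact_force: [0.2, -0.4, 1.9]
width: 0.0382
```

servo_tool --commands '[{"x":0,"y":0,"z":0,"wx":0,"wy":0,"wz":0,"fingers":-1},{"x":0,"y":0,"z":0,"wx":0,"wy":0,"wz":0,"fingers":-1},{"x":0,"y":0,"z":0,"wx":0,"wy":0,"wz":0,"fingers":-1}]'

```text
clock: 17.27
eef_pos: [0.4651, -0.1387, 0.0647]
tcp_rot: [-0.116, 0.697, 0.115, 0.698]
contact_force: [-0.9, 0.8, 7.6]
width: 0.0382
```

```bash
python3 wr.py w11
```

```text
clock 17.27 pos [ 0.4651 -0.1387  0.0647] yaw [18.8 -0.1 -0.1] w 0.0382 F [-0.9  0.8  7.6]
cap px [318. 264.] ztop 0.1106 ctr [ 0.461  -0.1395] r 0.0209 n 2895 body rect ((447.8526916503906, -144.44630432128906), (28.742719650268555, 57.051876068115234), 19.356847763061523)
```

servo_tool --commands '[{"x":0,"y":0,"z":1,"wx":0,"wy":0,"wz":0,"fingers":-1},{"x":0,"y":0,"z":3.5,"wx":0,"wy":0,"wz":0,"fingers":-1},{"x":0.5,"y":0.2,"z":7,"wx":0,"wy":0,"wz":0,"fingers":-1},{"x":3,"y":1.5,"z":10.5,"wx":0,"wy":0,"wz":-0.08,"fingers":-1},{"x":6,"y":3.5,"z":12,"wx":0,"wy":0,"wz":-0.18,"fingers":-1},{"x":9,"y":6,"z":12,"wx":0,"wy":0,"wz":-0.28,"fingers":-1},{"x":12,"y":8.5,"z":12,"wx":0,"wy":0,"wz":-0.38,"fingers":-1},{"x":14.5,"y":10,"z":12,"wx":0,"wy":0,"wz":-0.46,"fingers":-1},{"x":16,"y":11,"z":12,"wx":0,"wy":0,"wz":-0.466,"fingers":-1},{"x":16.4,"y":11.4,"z":12,"wx":0,"wy":0,"wz":-0.466,"fingers":-1}]'

```text
clock: 18.15
eef_pos: [0.6302, -0.0211, 0.183]
tcp_rot: [0.048, 0.705, -0.047, 0.706]
contact_force: [0.2, 0.0, -1.8]
width: 0.0383
```

```bash
python3 wr.py w12
```

```text
clock 18.15 pos [ 0.6302 -0.0211  0.183 ] yaw [-7.7 -0.   0.1] w 0.0383 F [ 0.2  0.  -1.8]
cap px [501. 193.] ztop 0.0821 ctr [0.6505 0.1417] r 0.0206 n 1309 body rect ((650.0850219726562, 135.00326538085938), (44.57007598876953, 63.12540054321289), 59.8873176574707)
cap px [416. 197.] ztop 0.1023 ctr [0.6382 0.0602] r 0.0204 n 1362 body rect ((638.258056640625, 59.65018081665039), (57.309783935546875, 56.20145034790039), 85.53195190429688)
cap px [318. 264.] ztop 0.2289 ctr [ 0.6259 -0.0201] r 0.0209 n 2883 body rect ((611.7932739257812, -18.561664581298828), (57.03409957885742, 28.732288360595703), 83.2498779296875)
```

servo_tool --commands '[{"x":0,"y":-0.2,"z":-1,"wx":0,"wy":0,"wz":-0.01,"fingers":-1},{"x":0,"y":-0.2,"z":-3,"wx":0,"wy":0,"wz":-0.01,"fingers":-1},{"x":0,"y":-0.2,"z":-5.5,"wx":0,"wy":0,"wz":-0.01,"fingers":-1},{"x":0,"y":-0.2,"z":-8,"wx":0,"wy":0,"wz":-0.01,"fingers":-1},{"x":0,"y":-0.2,"z":-9.5,"wx":0,"wy":0,"wz":-0.01,"fingers":-1},{"x":0,"y":-0.2,"z":-10.2,"wx":0,"wy":0,"wz":-0.01,"fingers":-1},{"x":0,"y":-0.2,"z":-10.4,"wx":0,"wy":0,"wz":-0.01,"fingers":-1},{"x":0,"y":-0.2,"z":-10.4,"wx":0,"wy":0,"wz":-0.01,"fingers":-1},{"x":0,"y":-0.2,"z":-10.4,"wx":0,"wy":0,"wz":-0.01,"fingers":-1}]'

```text
clock: 18.95
eef_pos: [0.6286, -0.0271, 0.0808]
tcp_rot: [0.052, 0.705, -0.053, 0.706]
contact_force: [-0.4, 0.2, -0.5]
width: 0.0385
```

servo_tool --commands '[{"x":0.1,"y":0.2,"z":-0.1,"wx":0,"wy":0,"wz":0.005,"fingers":-1},{"x":0.2,"y":0.2,"z":-0.2,"wx":0,"wy":0,"wz":0.005,"fingers":-1},{"x":0.3,"y":0.2,"z":-0.3,"wx":0,"wy":0,"wz":0.005,"fingers":-1},{"x":0.3,"y":0.2,"z":-0.3,"wx":0,"wy":0,"wz":0.005,"fingers":-1},{"x":0.3,"y":0.2,"z":-0.3,"wx":0,"wy":0,"wz":0.005,"fingers":-1}]'

```text
clock: 19.37
eef_pos: [0.6315, -0.0243, 0.0769]
tcp_rot: [0.05, 0.705, -0.05, 0.705]
contact_force: [0.1, -0.4, -0.5]
width: 0.0384
```

servo_tool --commands '[{"x":0.1,"y":0,"z":-0.05,"wx":0,"wy":0,"wz":0,"fingers":-1},{"x":0.2,"y":0,"z":-0.1,"wx":0,"wy":0,"wz":0,"fingers":-1},{"x":0.2,"y":0,"z":-0.1,"wx":0,"wy":0,"wz":0,"fingers":-1}]'

```text
clock: 19.62
eef_pos: [0.6333, -0.0246, 0.077]
tcp_rot: [0.05, 0.705, -0.051, 0.705]
contact_force: [-4.1, -0.1, 9.7]
width: 0.038
```

servo_tool --commands '[{"x":0,"y":0,"z":0.05,"wx":0,"wy":0,"wz":0,"fingers":-1},{"x":0,"y":0,"z":0.05,"wx":0,"wy":0,"wz":0,"fingers":0},{"x":0,"y":0,"z":0.05,"wx":0,"wy":0,"wz":0,"fingers":0.3},{"x":0,"y":0,"z":0.05,"wx":0,"wy":0,"wz":0,"fingers":0.3},{"x":0,"y":0,"z":1,"wx":0,"wy":0,"wz":0,"fingers":0.3},{"x":0,"y":0,"z":3,"wx":0,"wy":0,"wz":0,"fingers":0.3},{"x":0,"y":0,"z":6,"wx":0,"wy":0,"wz":0,"fingers":0.3},{"x":0,"y":0,"z":10,"wx":0,"wy":0,"wz":0,"fingers":0.5},{"x":0,"y":0,"z":13,"wx":0,"wy":0,"wz":0,"fingers":0.5}]'

```text
clock: 20.37
eef_pos: [0.6336, -0.0245, 0.209]
tcp_rot: [0.051, 0.705, -0.05, 0.706]
contact_force: [0.6, -0.1, -0.6]
width: 0.064
```

```bash
python3 wr.py w13;python3 chk.py w13 .6255 -.0244 .094
```

```text
clock 20.37 pos [ 0.6336 -0.0245  0.209 ] yaw [-8.2 -0.1  0. ] w 0.064 F [ 0.6 -0.1 -0.6]
cap px [492. 181.] ztop 0.0822 ctr [0.6504 0.1418] r 0.0203 n 1132 body rect ((651.1383666992188, 139.129638671875), (56.372501373291016, 57.833229064941406), 88.1033935546875)
cap px [412. 186.] ztop 0.1023 ctr [0.6378 0.0598] r 0.0203 n 1186 body rect ((638.744873046875, 60.02522277832031), (57.820823669433594, 56.95743179321289), 84.97349548339844)
cap px [315. 192.] ztop 0.1223 ctr [ 0.6268 -0.0255] r 0.0202 n 1399 body rect ((626.5383911132812, -24.505355834960938), (57.69599151611328, 54.198097229003906), 80.72567749023438)
n 1381 shoulder rack x range [-0.0194  0.0335] y [-0.0711 -0.0144]
back edge x at mid 0.021 yaw err deg -0.64
[[-0.0696, 0.0335], [-0.0656, 0.0334], [-0.0616, 0.0335], [-0.0576, 0.0335], [-0.0536, 0.0332], [-0.0496, -0.0102], [-0.0456, -0.0108], [-0.0416, -0.0109], [-0.0376, -0.0108], [-0.0336, 0.0344], [-0.0296, 0.0337], [-0.0256, 0.0338], [-0.0216, 0.0339], [-0.0176, 0.034]]
cap in rack 0.006024234182284927 -0.04228415674984584
```

servo_tool --commands '[{"x":-1.5,"y":3,"z":0,"wx":0,"wy":0,"wz":-0.1,"fingers":1},{"x":-3,"y":6,"z":0,"wx":0,"wy":0,"wz":-0.2,"fingers":1},{"x":-5,"y":10,"z":0,"wx":0,"wy":0,"wz":-0.3,"fingers":1},{"x":-7,"y":14,"z":0,"wx":0,"wy":0,"wz":-0.4,"fingers":1},{"x":-9,"y":18,"z":0,"wx":0,"wy":0,"wz":-0.5,"fingers":1},{"x":-11,"y":22,"z":0,"wx":0,"wy":0,"wz":-0.6,"fingers":1},{"x":-13,"y":26,"z":0,"wx":0,"wy":0,"wz":-0.7,"fingers":1},{"x":-15,"y":30,"z":0,"wx":0,"wy":0,"wz":-0.8,"fingers":1},{"x":-16.2,"y":32.4,"z":0,"wx":0,"wy":0,"wz":-0.817,"fingers":1},{"x":-16.2,"y":32.4,"z":0,"wx":0,"wy":0,"wz":-0.817,"fingers":1}]'

```text
clock: 21.25
eef_pos: [0.4658, 0.309, 0.2059]
tcp_rot: [0.324, 0.631, -0.322, 0.627]
contact_force: [-1.1, 1.2, -0.1]
width: 0.0851
```

```bash
python3 wr.py w14
```

```text
clock 21.25 pos [0.4658 0.309  0.2059] yaw [-54.4   0.3   0.1] w 0.0851 F [-1.1  1.2 -0.1]
cap px [318. 213.] ztop 0.1303 ctr [0.4703 0.3033] r 0.0204 n 1436 body rect ((470.9389343261719, 304.084716796875), (57.808284759521484, 54.50747299194336), 35.11463165283203)
```

servo_tool --commands '[{"x":0.4,"y":-0.5,"z":-2,"wx":0,"wy":0,"wz":-0.01,"fingers":1},{"x":0.4,"y":-0.5,"z":-5,"wx":0,"wy":0,"wz":-0.01,"fingers":1},{"x":0.4,"y":-0.5,"z":-8,"wx":0,"wy":0,"wz":-0.01,"fingers":1},{"x":0.4,"y":-0.5,"z":-10.5,"wx":0,"wy":0,"wz":-0.01,"fingers":0.6},{"x":0.4,"y":-0.5,"z":-12,"wx":0,"wy":0,"wz":-0.01,"fingers":0.6},{"x":0.4,"y":-0.5,"z":-12,"wx":0,"wy":0,"wz":-0.01,"fingers":0.6},{"x":0.4,"y":-0.5,"z":-12,"wx":0,"wy":0,"wz":-0.01,"fingers":0.6}]'

```text
clock: 21.88
eef_pos: [0.4755, 0.2936, 0.0856]
tcp_rot: [0.329, 0.626, -0.33, 0.625]
contact_force: [-1.0, 0.2, -0.5]
width: 0.0685
```

servo_tool --commands '[{"x":-0.5,"y":0.9,"z":-0.1,"wx":0,"wy":0,"wz":0,"fingers":0.5},{"x":-0.5,"y":0.9,"z":-0.1,"wx":0,"wy":0,"wz":0,"fingers":0.4},{"x":-0.5,"y":0.9,"z":-0.1,"wx":0,"wy":0,"wz":0,"fingers":0.2},{"x":-0.5,"y":0.9,"z":-0.1,"wx":0,"wy":0,"wz":0,"fingers":0.1},{"x":-0.5,"y":0.9,"z":-0.1,"wx":0,"wy":0,"wz":0,"fingers":0},{"x":-0.5,"y":0.9,"z":-0.1,"wx":0,"wy":0,"wz":0,"fingers":-0.2},{"x":-0.5,"y":0.9,"z":-0.1,"wx":0,"wy":0,"wz":0,"fingers":-0.6},{"x":-0.5,"y":0.9,"z":-0.1,"wx":0,"wy":0,"wz":0,"fingers":-1},{"x":-0.5,"y":0.9,"z":-0.1,"wx":0,"wy":0,"wz":0,"fingers":-1},{"x":-0.5,"y":0.9,"z":-0.1,"wx":0,"wy":0,"wz":0,"fingers":-1}]'

```text
clock: 22.72
eef_pos: [0.4705, 0.3036, 0.0856]
tcp_rot: [0.33, 0.625, -0.329, 0.626]
contact_force: [-1.3, -1.4, 5.9]
width: 0.038
```

```bash
python3 wr.py w15
```

```text
clock 22.72 pos [0.4705 0.3036 0.0856] yaw [-55.6   0.    0.1] w 0.038 F [-1.3 -1.4  5.9]
cap px [318. 274.] ztop 0.1302 ctr [0.4706 0.3036] r 0.0209 n 2598 body rect ((461.9639892578125, 304.8876953125), (61.46467971801758, 39.12905502319336), 66.68508911132812)
```

servo_tool --commands '[{"x":0,"y":0,"z":1,"wx":0,"wy":0,"wz":0,"fingers":-1},{"x":0,"y":0,"z":3.5,"wx":0,"wy":0,"wz":0,"fingers":-1},{"x":0,"y":0,"z":7,"wx":0,"wy":0,"wz":0,"fingers":-1},{"x":0,"y":0,"z":10.5,"wx":0,"wy":0,"wz":0,"fingers":-1},{"x":0.3,"y":-1,"z":13,"wx":0,"wy":0,"wz":0.05,"fingers":-1},{"x":1.2,"y":-3.5,"z":14,"wx":0,"wy":0,"wz":0.13,"fingers":-1},{"x":2.4,"y":-7,"z":14,"wx":0,"wy":0,"wz":0.22,"fingers":-1},{"x":3.6,"y":-10.5,"z":14,"wx":0,"wy":0,"wz":0.31,"fingers":-1},{"x":4.8,"y":-14,"z":14,"wx":0,"wy":0,"wz":0.4,"fingers":-1},{"x":6,"y":-17.5,"z":14,"wx":0,"wy":0,"wz":0.5,"fingers":-1}]'

```text
clock: 23.6
eef_pos: [0.5303, 0.1267, 0.2254]
tcp_rot: [0.163, 0.688, -0.163, 0.688]
contact_force: [1.4, 1.2, -2.2]
width: 0.0383
```

servo_tool --commands '[{"x":1.2,"y":-3.5,"z":0,"wx":0,"wy":0,"wz":0.08,"fingers":-1},{"x":2.5,"y":-7,"z":0,"wx":0,"wy":0,"wz":0.16,"fingers":-1},{"x":3.8,"y":-10.5,"z":0,"wx":0,"wy":0,"wz":0.24,"fingers":-1},{"x":5,"y":-14,"z":0,"wx":0,"wy":0,"wz":0.324,"fingers":-1},{"x":6.2,"y":-17,"z":0,"wx":0,"wy":0,"wz":0.324,"fingers":-1},{"x":7.2,"y":-20,"z":0,"wx":0,"wy":0,"wz":0.324,"fingers":-1},{"x":8,"y":-22.5,"z":0,"wx":0,"wy":0,"wz":0.324,"fingers":-1},{"x":8.2,"y":-23.3,"z":0,"wx":0,"wy":0,"wz":0.324,"fingers":-1},{"x":8.2,"y":-23.3,"z":0,"wx":0,"wy":0,"wz":0.324,"fingers":-1}]'

```text
clock: 24.35
eef_pos: [0.6119, -0.1083, 0.2246]
tcp_rot: [0.053, 0.705, -0.054, 0.705]
contact_force: [-0.6, 0.2, -1.2]
width: 0.0386
```

```bash
python3 wr.py w16
```

```text
clock 24.35 pos [ 0.6119 -0.1083  0.2246] yaw [-8.7  0.  -0.1] w 0.0386 F [-0.6  0.2 -1.2]
cap px [567. 185.] ztop 0.0821 ctr [0.6507 0.1413] r 0.0203 n 1132 body rect ((650.2637939453125, 135.53158569335938), (45.650638580322266, 61.38198471069336), 65.07404327392578)
cap px [497. 190.] ztop 0.1022 ctr [0.6386 0.0602] r 0.0206 n 1147 body rect ((638.42578125, 53.191009521484375), (44.500919342041016, 63.47761535644531), 57.86781692504883)
cap px [412. 198.] ztop 0.1223 ctr [ 0.6269 -0.0258] r 0.0202 n 1178 body rect ((627.6290893554688, -25.577957153320312), (57.42094802856445, 56.82490539550781), 81.62541961669922)
cap px [318. 273.] ztop 0.2692 ctr [ 0.613  -0.1078] r 0.021 n 2602 body rect ((605.7476196289062, -113.49351501464844), (39.33307647705078, 61.509769439697266), 23.569108963012695)
```

servo_tool --commands '[{"x":0,"y":0,"z":-1,"wx":0,"wy":0,"wz":0.005,"fingers":-1},{"x":0,"y":0,"z":-3.5,"wx":0,"wy":0,"wz":0.005,"fingers":-1},{"x":0,"y":0,"z":-6.5,"wx":0,"wy":0,"wz":0.005,"fingers":-1},{"x":0,"y":0,"z":-9,"wx":0,"wy":0,"wz":0.005,"fingers":-1},{"x":0,"y":0,"z":-10.8,"wx":0,"wy":0,"wz":0.005,"fingers":-1},{"x":0,"y":0,"z":-11.8,"wx":0,"wy":0,"wz":0.005,"fingers":-1},{"x":0,"y":0,"z":-12.2,"wx":0,"wy":0,"wz":0.005,"fingers":-1},{"x":0,"y":0,"z":-12.4,"wx":0,"wy":0,"wz":0.005,"fingers":-1},{"x":0,"y":0,"z":-12.4,"wx":0,"wy":0,"wz":0.005,"fingers":-1}]'

```text
clock: 25.15
eef_pos: [0.6127, -0.1038, 0.1012]
tcp_rot: [0.049, 0.705, -0.049, 0.706]
contact_force: [-0.6, 0.0, -1.8]
width: 0.0381
```

servo_tool --commands '[{"x":0.1,"y":-0.3,"z":-0.1,"wx":0,"wy":0,"wz":0,"fingers":-1},{"x":0.2,"y":-0.3,"z":-0.2,"wx":0,"wy":0,"wz":0,"fingers":-1},{"x":0.3,"y":-0.3,"z":-0.3,"wx":0,"wy":0,"wz":0,"fingers":-1},{"x":0.3,"y":-0.3,"z":-0.3,"wx":0,"wy":0,"wz":0,"fingers":-1},{"x":0.3,"y":-0.3,"z":-0.3,"wx":0,"wy":0,"wz":0,"fingers":-1}]'

```text
clock: 25.57
eef_pos: [0.6153, -0.1075, 0.0979]
tcp_rot: [0.05, 0.705, -0.05, 0.705]
contact_force: [0.5, 0.2, -1.6]
width: 0.0384
```

servo_tool --commands '[{"x":0.1,"y":0,"z":-0.05,"wx":0,"wy":0,"wz":0,"fingers":-1},{"x":0.15,"y":0,"z":-0.1,"wx":0,"wy":0,"wz":0,"fingers":-1},{"x":0.15,"y":0,"z":-0.1,"wx":0,"wy":0,"wz":0,"fingers":-1}]'

```text
clock: 25.82
eef_pos: [0.6165, -0.1076, 0.0979]
tcp_rot: [0.05, 0.705, -0.05, 0.705]
contact_force: [-4.1, -0.5, 9.0]
width: 0.0383
```

Touching floor; release and rise.

servo_tool --commands '[{"x":0,"y":0,"z":0.05,"wx":0,"wy":0,"wz":0,"fingers":-1},{"x":0,"y":0,"z":0.05,"wx":0,"wy":0,"wz":0,"fingers":0},{"x":0,"y":0,"z":0.05,"wx":0,"wy":0,"wz":0,"fingers":0.3},{"x":0,"y":0,"z":0.05,"wx":0,"wy":0,"wz":0,"fingers":0.3},{"x":0,"y":0,"z":1,"wx":0,"wy":0,"wz":0,"fingers":0.3},{"x":0,"y":0,"z":3,"wx":0,"wy":0,"wz":0,"fingers":0.3},{"x":0,"y":0,"z":6,"wx":0,"wy":0,"wz":0,"fingers":0.3},{"x":0,"y":0,"z":10,"wx":0,"wy":0,"wz":0,"fingers":0.3},{"x":0,"y":0,"z":13,"wx":0,"wy":0,"wz":0,"fingers":0},{"x":0,"y":0,"z":13,"wx":0,"wy":0,"wz":0,"fingers":-0.5}]'

```text
clock: 26.65
eef_pos: [0.6201, -0.108, 0.2346]
tcp_rot: [0.049, 0.701, -0.05, 0.71]
contact_force: [0.2, 0.4, 0.1]
width: 0.0324
```

```bash
python3 wr.py w17;python3 chk.py w17 .6145 -.1075 .114
```

```text
clock 26.65 pos [ 0.6201 -0.108   0.2346] yaw [-8.1 -0.7 -0. ] w 0.0324 F [0.2 0.4 0.1]
cap px [560. 177.] ztop 0.0821 ctr [0.6508 0.1418] r 0.0207 n 1071 body rect ((650.3047485351562, 135.84463500976562), (45.60016632080078, 60.40037536621094), 67.66149139404297)
cap px [491. 180.] ztop 0.1023 ctr [0.6384 0.06  ] r 0.0206 n 1109 body rect ((638.8550415039062, 57.46299743652344), (56.289615631103516, 57.05876541137695), 89.66617584228516)
cap px [408. 186.] ztop 0.1223 ctr [ 0.6269 -0.0262] r 0.0202 n 1157 body rect ((627.630859375, -25.409496307373047), (57.791168212890625, 56.48326110839844), 81.6885986328125)
cap px [318. 192.] ztop 0.1423 ctr [ 0.6152 -0.107 ] r 0.02 n 1345 body rect ((615.3042602539062, -107.07288360595703), (57.790287017822266, 54.774112701416016), 83.57670593261719)
n 1331 shoulder rack x range [-0.0196  0.0336] y [-0.1535 -0.0966]
back edge x at mid 0.018 yaw err deg 8.34
[[-0.1521, 0.0344], [-0.1481, 0.0345], [-0.1441, 0.035], [-0.1401, 0.0334], [-0.1361, 0.0336], [-0.1321, -0.0104], [-0.1281, -0.0111], [-0.1241, -0.0111], [-0.1201, -0.0108], [-0.1161, -0.008], [-0.1121, 0.0342], [-0.1081, 0.0326], [-0.1041, 0.0328], [-0.1001, 0.0327]]
cap in rack 0.006403972006389869 -0.12610817358980014
```

View pics/w17.png

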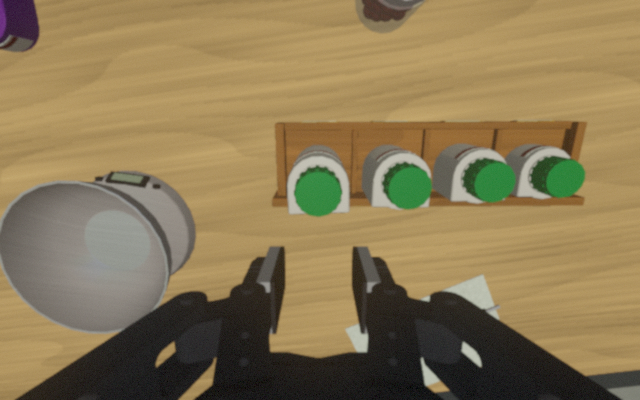

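Run:
```python
from cell import arm,viewer
import cv2,numpy as np
from h import *
d=viewer.snapshot("scene"); cv2.imwrite("pics/scene1.png",d["frame"][:,:,::-1])
o=np.load("scene0.npz"); df=np.abs(d["depth"]-o["depth"])
for n,(u0,u1,v0,v1) in dict(scale=(170,232,135,185),mortar=(380,446,288,352),jar=(340,362,165,205)).items(): print(n,"median |ddepth|",np.median(df[v0:v1,u0:u1]).round(4))
```

```text
scale median |ddepth| 0.0019
mortar median |ddepth| 0.0011
jar median |ddepth| 0.0016
```

View pics/scene1.png

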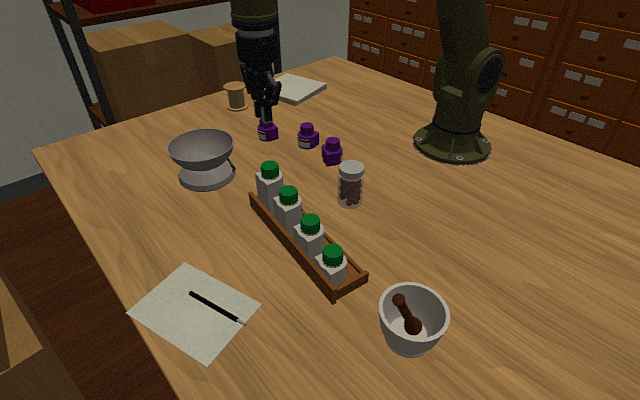

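```bash
python3 -c "
from cell import job
print(job.finish_job())"
```

```text
the job is handed in; nothing more can be done
None
```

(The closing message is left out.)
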